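Square a circuit-board carrier bar against the assembly rail

TASK

Push the loose aluminium carrier bar back until its whole long side lies flat against the steel rail of the assembly plate, giving it a light press of some 5 to 10 newtons against the rail, and then slide it along the rail until its end bears with the same light press on the stop block. Work on the bare metal ends of the bar: keep the robot off the circuit board it carries, never press the bar against rail or block with more than 15 newtons, and leave everything else where it stands. When done the bar lies flush with the rail and its end up against the block.

Things in the scene. Friction and masses are not known exactly. Their poses are not given: they have to be found in the camera images.
- rail: straight steel rail, 400 long (y) x 25 wide x 30 mm high, fixed on the far side of a plate. Origin: middle of its robot-side face, at the plate's top. x points from the robot's side into the rail (its face is x = 0), y along it, z up. It does not give: force climbs by 4 N or more per millimetre pushed on after contact (more on a stiff arm), too steep for the measured poses, so do the last bit slowly and by feel.
- bar: loose aluminium bar 340 long (y) x 25 wide (x) x 22 mm high on two 4 mm high, 30 mm long end feet; its top is 26 mm above the plate; 0.5 to 0.8 kg with its board. Origin: centre of its underside. The +x side goes against the rail; it starts 50 to 80 mm clear, up to 0.2 rad askew. 75 mm is bare at each end. Pushed near one end it mostly turns about the other foot. Sliding it takes 2 to 6 N, which is lost from the press.
- fixture: dark steel plate lying on the bench, 600 (y) x 260 (x) x 6 mm thick, that carries rail, block and post. Origin: on the bench under the rail's origin; same axes; the plate reaches from x = -190 to +70 mm. It stands in another place and at another angle each time, but is fixed.
- bar_left (a point): point on the bar's rail-side (+x) face at its +y end, 15 mm above the plate; at x = +12.5, y = +170 mm in the bar's frame
- bar_right (a point): the same at its -y end; y = -170 mm in the bar's frame
- board: bare circuit board fixed on top of the bar's middle: 190 long (y) x 60 mm wide (x), overhanging the bar's -x side by 35 mm; its underside is 26 mm and its tallest part 48 mm above the plate. Origin: centre of its underside, 17.5 mm to -x of the bar's middle. The robot must not push on it.
- stop: rigid steel stop block, 60 (x) x 80 (y) x 30 mm high, fixed on the plate beyond the rail's left end or its right end (varies). Origin: centre of its underside, at the plate's top; axes parallel to the rail's. Its face towards the bar is 40 mm from the origin along y and 205 mm from the rail's middle. With the bar's end on it, the bar's middle is 210 mm from its origin along y.
- post: thin steel post with a black round cap, 22 mm diameter, 30 mm tall, fixed on the plate at the other end from the stop block, 245 mm along y from the rail's middle, 35 mm in front of the rail's face: not a stop, keep clear of it. Origin: centre of its underside
- spacer: plain brass round spacer, 22 mm diameter, 30 mm tall, standing on the plate on the robot's side of the bar, in front of the board; origin centre of underside
- jar: small clear jar with a black cap, 38 mm diameter, 40 mm tall, on the plate behind the rail; origin centre of underside
- adapter: small stepped metal coaxial adapter, 24 mm diameter, 32 mm tall, on the plate behind the rail; origin centre of underside
- driver: screwdriver lying on the bench near the plate's right front
- mug: white mug, 80 mm diameter, 90 mm tall, on the bench to the left

How it is judged:
On the way, in this order (a step that is already met when the one before it is completed fails the run):
1. both ends of the bar against the rail (within 2 mm) while it is pressed on the rail with more than 2 N (x of each of bar_left, bar_right in the frame of rail above -0.002 m and z of bar in the frame of rail below 0.003 m and angle between bar's own z axis and vertical below 0.05 rad and contact force between bar and rail above 2 N), for 0.2 s.
2. the bar's end pressed on the stop block with more than 2 N, its middle 210 mm (+2 mm) from the block's origin along the rail (y of bar in the frame of stop between -0.212 and 0.212 m and contact force between bar and stop above 2 N), for 0.2 s.
At the end, for the whole second after the job is handed in: The bar stands on the plate, both ends of its long side within 2 mm of the rail's face, its end within 2 mm of the stop block, at rest (x of each of bar_left, bar_right in the frame of rail above -0.002 m and z of bar in the frame of rail below 0.003 m and angle between bar's own z axis and vertical below 0.05 rad and y of bar in the frame of stop between -0.212 and 0.212 m and linear speed of bar below 0.01 m/s and angular speed of bar below 0.05 rad/s); the robot touches nothing.
It fails at once if the bar is pressed against the rail with more than 15 N (contact force between bar and rail above 15 N).
It fails at once if the bar is pressed against the stop block with more than 15 N (contact force between bar and stop above 15 N).
It fails at once if the robot pushes on the circuit board (more than 1 N) (contact force between any of the fingers, the arm and board above 1 N).
It fails at once if a bystander is moved by more than 15 mm (distance of any of spacer, jar, adapter, driver, mug from where it was at the start of the episode above 0.015 m).
It also fails if it takes over 72 s, if anything falls off the work surface, if the arm or the gripper's body presses on something with over 40 N, if the wrist force passes 120 N, or if a joint passes its speed limit or range.

ROBOT

A 7-joint arm with a two-finger parallel gripper is mounted at the origin on the work surface. World frame = base frame: x ahead of the robot, y to its left, z up, the work surface at z = 0. Lengths are in m, angles in rad, forces in N, time in s.
With the tool pointing down it reaches from about 0.425 to 0.875 m from the base axis. Payload 8.4 kg.
Tool frame: the origin (TCP) lies at the very end of the fingers, on their centre line; the grasp point (between the pads) lies 19 mm behind it; z points along the fingers, x is the direction in which the jaws open and shut, and the axes are right-handed (so a half turn about z gives the same grasp; the last joint's range is limited). The gripper opens to 85 mm and grips with 20 to 120 N. Pads are 22 mm wide; open, the fingers measure 114 mm over their backs; the gripper's body (76 mm by 85 mm) begins 54 mm behind the grasp point. The pads swing forward as they close: fully open they stand 13 mm farther back than shut.
Start: joints at [-1.342, 0.333, 0.04, 1.465, -0.013, 1.343, -0.059], TCP at [0.209, 0.615, 0.231] pointing down, gripper open.
Joint ranges: [-2.58, 2.58], [-0.38, 2.09], [-1.3, 1.39], [0.25, 2.4], [-1.5, 4.64], [0.08, 2.09], [-2.65, 2.65]. Speed limits (rad/s): [2.22, 2.22, 2.79, 2.79, 3.14, 3.14, 3.14].

INTERFACE

Orientations are given as a unit quaternion [x, y, z, w].
In Python, from station import robot, capture, get_calibration, look_for gives the robot as it stands.
- The arm moves only by the shell command python3 -m inch 'ROWS'. ROWS is JSON, a list of rows, each a list of 7 numbers: the shift along the tool's x, y, z in cm, then the turn, a rotation vector about the tool's x, y, z in degrees, then the gripper's target within -1 to 1 (fully open at 1, half-way at 0, shut at -1). A call has 1 to 8 rows; each row shifts and turns the commanded pose from where the row before left it, along the tool's axes as they then stand; what a row does not reach is not made up. A row lasts 1/10 s, in which the tool goes at most 50 mm and 8.59 degrees, less where a joint would pass 70% of its speed; a pose out of reach is approached as far as the arm can. A call with a gripper value outside its range is refused whole. The fingers move at their own pace and stop on an object; the grip force is fixed at half the most. Time passes only in rows, so rows that do not move let the fingers close. It gives the time, the measured TCP pose, the force and the opening at its end, in the units of the state.
- robot.get_state(): the state, without advancing time (a new reading comes with each control period).
- capture(name): name is "scene" or "top"; returns the picture (384x512x3 uint8, red, green, blue); there is no depth.
- get_calibration(name): a dict with "camera_matrix" (3x3 intrinsics, pixels), "D" ([k1, k2, p1, p2, k3] as OpenCV has them; the pictures are not rectified), "extrinsics" (4x4, takes a point from world to camera coordinates). Camera axes: x right, y up, looking along -z (the intrinsics and any distortion apply to the point x, -y, -z); pixel columns grow to the right and rows downward; lengths in m; the calibration is good to about 2 mm. A picture is of the moment at which its call begins. get_calibration takes no time and is no camera call.
- robot.hand_in(): hands the job in, once; it reports no verdict.
Trained networks look in the newest picture that a camera, given by its name, has taken for a name from the list of things; names that differ only in an ending like _2 or _b are one class to them, and where a whole thing is asked for, a point or a joint stands for the part that bears it (a point fixed in the world has none). Each returns a list of dicts, best first, with "p" (0 to 1); they miss things now and then, are a little off and sometimes report something else, mostly with a low value. They report only what shows in the picture. A call takes as long as a camera call.
- look_for(camera, thing): "point" ([row, column] in pixels, amid what is visible of it).
The state is a dict: "clock": time; "joint_positions": joint angles; "joint_vel": joint speeds; "tau": joint torques, N m; "tool_pos": TCP position; "orientation": TCP orientation; "contact_force": force on the tool from outside, world axes, zero at the start; "wrist_torque": the same for the moment, N m; "gripper_width": opening from 0.0 (shut) to 1.0 (fully open).
Only numpy, scipy, OpenCV 4.12 (cv2) and the standard library are available. Lean on these libraries where they do the work, as an engineer would, in place of code of your own. Each camera call takes 0.05 s, during which the arm holds its last target.

## Working session

There is one attempt and no reset: what is moved stays moved. The work goes in short steps, Python scripts to look and compute and a shell command to move; the robot and the scene stay as the last step left them, time stands still between calls to the robot, and variables do not carry over. Pictures are saved under pics/ and viewed, and the job is handed in when it is done.

```bash
ls; mkdir -p pics
python3 - <<'E'
from station import robot, capture, get_calibration, look_for
import cv2
for n in("scene","top"):
    im=capture(n); cv2.imwrite(f"pics/{n}0.png",im[:,:,::-1])
    c=get_calibration(n); print(n,c)
s=robot.get_state(); print(s)
E
```

```text
pics
scene {'camera_matrix': array([[423.08516405,   0.        , 252.71742146],
       [  0.        , 423.08516405, 197.1551164 ],
       [  0.        ,   0.        ,   1.        ]]), 'D': array([0.00823573, 0.        , 0.        , 0.        , 0.        ]), 'extrinsics': array([[ 0.59788119,  0.80155505, -0.00689781, -0.33272964],
       [-0.66471646,  0.50058559,  0.55458642,  0.27083568],
       [ 0.44798449, -0.3269917 ,  0.83209755, -1.55882394],
       [ 0.        ,  0.        ,  0.        ,  1.        ]])}
top {'camera_matrix': array([[453.99849655,   0.        , 254.08259966],
       [  0.        , 453.99849655, 191.42754654],
       [  0.        ,   0.        ,   1.        ]]), 'D': array([-0.12442336,  0.        ,  0.        ,  0.        ,  0.        ]), 'extrinsics': array([[ 0.02592106, -0.99965985,  0.00287665,  0.01931854],
       [ 0.97945002,  0.02597257,  0.20000769, -0.51048902],
       [-0.20001437, -0.00236688,  0.97979011, -1.57994657],
       [ 0.        ,  0.        ,  0.        ,  1.        ]])}
{'clock': 0.1, 'joint_positions': array([-1.34220786,  0.33386336,  0.03989561,  1.46618533, -0.01339579,
        1.34332234, -0.05846861]), 'joint_vel': array([-0.0002058 , -0.00177297, -0.00046406, -0.0011486 , -0.00204134,
        0.00014926, -0.00095619]), 'tau': array([ 4.61954100e-03, -6.60003018e+01,  1.37083959e+00, -4.06466532e+01,
        1.72168604e-02,  8.98818893e-03, -7.03152386e-05]), 'tool_pos': array([0.20917045, 0.61497893, 0.23049436]), 'orientation': array([ 8.13004738e-01,  5.82256579e-01, -5.80219336e-04,  4.84873148e-04]), 'contact_force': array([ 0.36722124, -0.80966631, -0.07427254]), 'wrist_torque': array([0.02774077, 0.03708403, 0.00401415]), 'gripper_width': 1.000822255038634}
```

View pics/scene0.png

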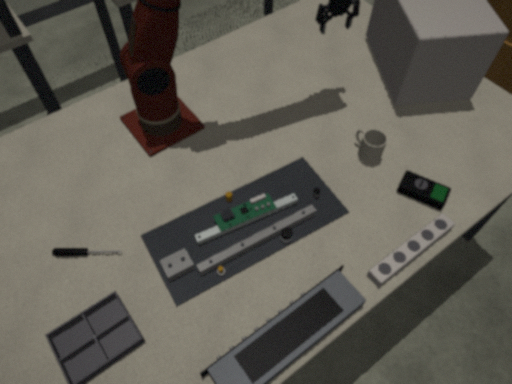

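View pics/top0.png

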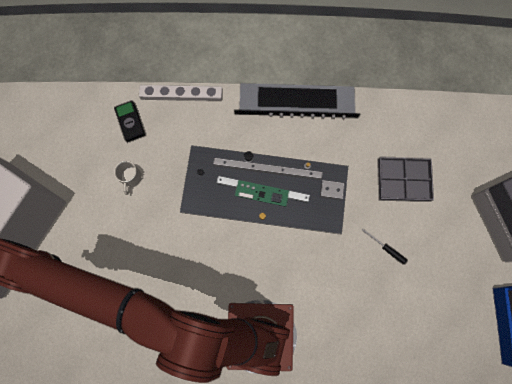

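The scene shows the stop block at the rail's right (-y) end (top view ~(188,333)), the post at the left (~(172,200)), and the bar askew in front of the rail, with the spacer at (215,262). I'll zoom in next.

```bash
cat > h.py <<'E'
import numpy as np, cv2
from station import get_calibration
def cal(n):
    c=get_calibration(n); return np.array(c["camera_matrix"]),np.array(c["D"]),np.array(c["extrinsics"])
def ray(n,col,row):
    K,D,E=cal(n); u=cv2.undistortPoints(np.array([[[col,row]]],float),K,D)[0,0]
    d=E[:3,:3].T@np.array([u[0],-u[1],-1.]); o=-E[:3,:3].T@E[:3,3]; return o,d
def onz(n,col,row,z):
    o,d=ray(n,col,row); return o+d*(z-o[2])/d[2]
def tri(a,b):
    (o1,d1),(o2,d2)=ray("top",*a),ray("scene",*b)
    t=np.linalg.lstsq(np.c_[d1,-d2],o2-o1,rcond=None)[0]
    p,q=o1+d1*t[0],o2+d2*t[1]; return (p+q)/2,np.linalg.norm(p-q)
def proj(n,P):
    K,D,E=cal(n); P=np.atleast_2d(P); c=P@E[:3,:3].T+E[:3,3]; c=c*[1,-1,-1]
    return cv2.projectPoints(c,np.zeros(3),np.zeros(3),K,D)[0][:,0]
E
python3 - <<'E'
import cv2
a=cv2.imread("pics/top0.png")[140:240,172:357]; cv2.imwrite("pics/top0z.png",cv2.resize(a,None,fx=4.3,fy=4.3,interpolation=cv2.INTER_CUBIC))
a=cv2.imread("pics/scene0.png")[150:310,135:355]; cv2.imwrite("pics/scene0z.png",cv2.resize(a,None,fx=3.6,fy=3.6,interpolation=cv2.INTER_CUBIC))
E
```

```text
(no output)
```

View pics/top0z.png

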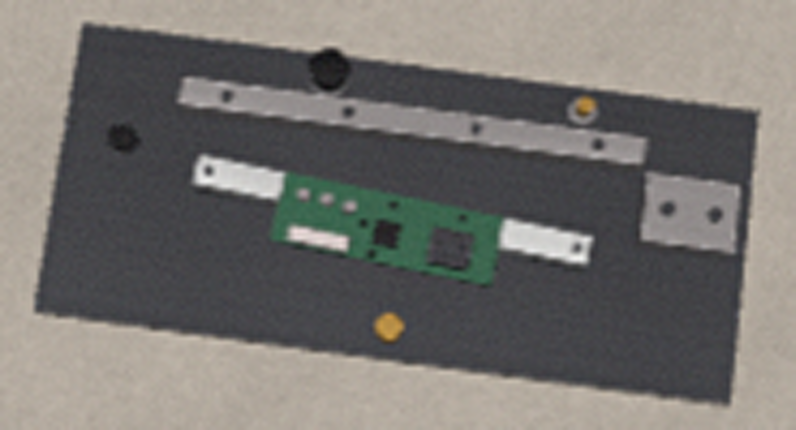

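View pics/scene0z.png

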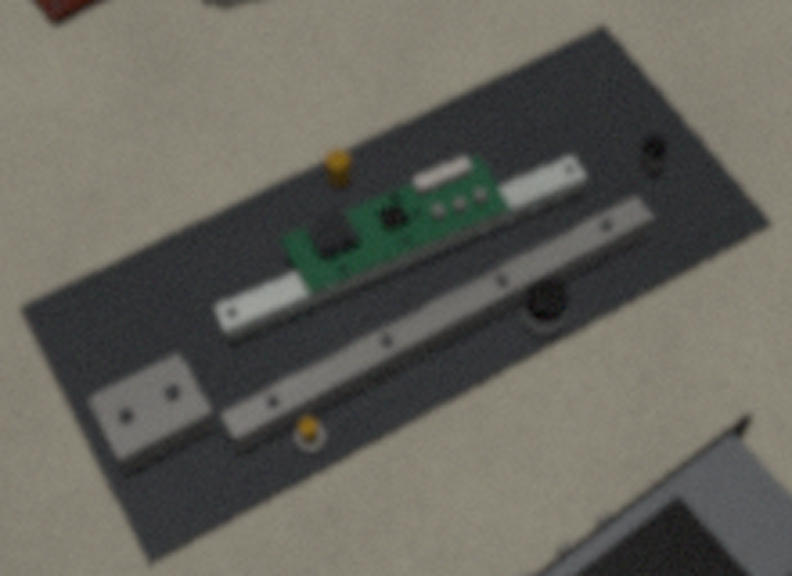

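```bash
cat > m.py <<'E'
from h import *
T=lambda u,v:((u+.5)/4.3-.5+172,(v+.5)/4.3-.5+140)
S=lambda u,v:((u+.5)/3.6-.5+135,(v+.5)/3.6-.5+150)
obs={ # name: (top zoom, scene zoom) ; local xy,z relative to fixture
'pl_bl':((83,24),(770,223)),'pl_br':((757,112),(152,563)),'pl_fr':((730,404),(22,309)),'pl_fl':((36,313),(605,25)),
'ra_bl':((183,78),(653,215)),'ra_br':((646,138),(237,440)),'ra_fr':((643,164),(222,415)),'ra_fl':((179,104),(638,198)),
'st_bl':((647,171),(212,408)),'st_br':((741,184),(121,460)),'st_fr':((736,252),(89,398)),'st_fl':((641,240),(177,353)),
'ba_bl':((197,156),(587,178)),'ba_fl':((192,184),(576,156)),'ba_br':((593,235),(227,331)),'ba_fr':((589,263),(216,307)),
'spacer':((389,326),(340,158)),'post':((123,138),(654,148))}
W={}
for k,(a,b) in obs.items():
    p,e=tri(T(*a),S(*b)); W[k]=p; print(k,p.round(4),'gap',round(e,4))
# fit fixture pose (x,y,th) and bar pose by reprojection
from scipy.optimize import least_squares
loc={'pl_bl':(70,300,6),'pl_br':(70,-300,6),'pl_fr':(-190,-300,6),'pl_fl':(-190,300,6),
'ra_bl':(25,200,36),'ra_br':(25,-200,36),'ra_fr':(0,-200,36),'ra_fl':(0,200,36),}
lb={'ba_bl':(12.5,170,32),'ba_fl':(-12.5,170,32),'ba_br':(12.5,-170,32),'ba_fr':(-12.5,-170,32)}
def w(q,l):
    l=np.array(l)/1000; c,s=np.cos(q[2]),np.sin(q[2]); return np.array([q[0]+c*l[0]-s*l[1],q[1]+s*l[0]+c*l[1],l[2]])
def res(q,L,cams=('top','scene')):
    r=[]
    for k,l in L.items():
        P=w(q,l)
        if 'top' in cams:r+=list(proj('top',P)[0]-T(*obs[k][0]))
        if 'scene' in cams:r+=list(proj('scene',P)[0]-S(*obs[k][1]))
    return r
if __name__=='__main__':
  for cams in (('top','scene'),('top',),('scene',)):
    qs=[]
    for L in(loc,lb):
        o=least_squares(res,[.55,0,0],args=(L,cams)); qs.append(o.x); print(cams,o.x.round(4),'rms px',np.sqrt(np.mean(o.fun**2)).round(2))
    f,b=qs
    R=np.array([[np.cos(f[2]),np.sin(f[2])],[-np.sin(f[2]),np.cos(f[2])]])
    print('bar in fixture',R@(b[:2]-f[:2]),b[2]-f[2])
    for k in ['ba_bl','ba_br']: print(k,(R@(w(b,lb[k])[:2]-f[:2])).round(4))
    for k in ['st_fl','st_bl','spacer','post']: print(k,(R@(W[k][:2]-f[:2])).round(4))
E
python3 m.py
```

```text
pl_bl [0.6907 0.2763 0.0082] gap 0.0001
pl_br [ 0.6276 -0.3156  0.0063] gap 0.0021
pl_fr [ 0.3709 -0.2891  0.0058] gap 0.0015
pl_fl [0.4339 0.304  0.0085] gap 0.0036
ra_bl [0.6353 0.1835 0.0395] gap 0.0015
ra_br [ 0.5941 -0.2131  0.0358] gap 0.0026
ra_fr [ 0.5703 -0.2107  0.038 ] gap 0.0012
ra_fl [0.6131 0.1863 0.0361] gap 0.0017
st_bl [ 0.563  -0.214   0.0427] gap 0.0001
st_br [ 0.5552 -0.2942  0.0382] gap 0.0019
st_fr [ 0.4957 -0.2882  0.0411] gap 0.0024
st_fl [ 0.5036 -0.2096  0.0395] gap 0.0013
ba_bl [0.5686 0.1685 0.0302] gap 0.0005
ba_fl [0.5448 0.1733 0.0316] gap 0.0033
ba_br [ 0.5084 -0.1676  0.0358] gap 0.0027
ba_fr [ 0.4843 -0.1636  0.0368] gap 0.0039
spacer [0.4259 0.003  0.0396] gap 0.0027
post [0.582  0.2327 0.0356] gap 0.0012
('top', 'scene') [ 0.5905 -0.0116 -0.1051] rms px 0.42
('top', 'scene') [ 0.5262  0.0027 -0.1808] rms px 0.43
bar in fixture [-0.06537522  0.00755876] -0.07568444681310035
ba_bl [-0.0401  0.1761]
ba_br [-0.0658 -0.1629]
st_fl [-0.0656 -0.206 ]
st_bl [-0.0061 -0.2041]
spacer [-0.1652 -0.0027]
post [-0.0341  0.242 ]
('top',) [ 0.5906 -0.013  -0.1058] rms px 0.3
('top',) [ 0.5262  0.0012 -0.1742] rms px 0.31
bar in fixture [-0.06548785  0.00739008] -0.06845017618214636
ba_bl [-0.0414  0.1761]
ba_br [-0.0646 -0.1631]
st_fl [-0.0657 -0.2047]
st_bl [-0.0063 -0.2027]
spacer [-0.1655 -0.0014]
post [-0.0345  0.2434]
('scene',) [ 0.5903 -0.0106 -0.1042] rms px 0.38
('scene',) [ 0.5261  0.0038 -0.1858] rms px 0.22
bar in fixture [-0.06530292  0.00769599] -0.08162824237916455
ba_bl [-0.039   0.1761]
ba_br [-0.0667 -0.1628]
st_fl [-0.0655 -0.207 ]
st_bl [-0.006  -0.2051]
spacer [-0.1649 -0.0036]
post [-0.0336  0.2411]
```

```bash
cat > st.py <<'E'
# state in fixture frame
import numpy as np
from station import robot
from scipy.spatial.transform import Rotation as Ro
F=np.array([0.5905,-0.0116,-0.1051])
def show():
    s=robot.get_state(); c,sn=np.cos(F[2]),np.sin(F[2]); R=np.array([[c,sn],[-sn,c]])
    p=np.array(s['tool_pos']); q=R@(p[:2]-F[:2]); f=np.array(s['contact_force']); ff=R@f[:2]
    M=Ro.from_quat(s['orientation']).as_matrix()
    print('t %.2f'%s['clock'],'fix x,y mm',(q*1000).round(2),'z %.2f'%(p[2]*1000),'F fix',ff.round(2),'Fz %.2f'%f[2],
     'yaw err deg %.2f'%np.degrees(np.arctan2(M[1,0],M[0,0])-np.pi/2-F[2]),'tilt',(M[:2,2]).round(4),'grip %.2f'%s['gripper_width'])
if __name__=='__main__': show()
E
python3 st.py; python3 -m inch '[[0,4,0,0,0,-6.4,-1],[0,4,0,0,0,-6.4,-1],[-4,3,0,0,0,0,-1],[-4,3,0,0,0,0,-1],[-4,3,0,0,0,0,-1],[-4,3,0,0,0,0,-1],[-4,3,0,0,0,0,-1],[-4,3,0,0,0,0,-1]]'; python3 st.py
```

```text
t 0.10 fix x,y mm [-444.96  583.12] z 230.49 F fix [ 0.45 -0.77] Fz -0.07 yaw err deg -12.76 tilt [-0.0004 -0.0015] grip 1.00
clock: 0.9
tool_pos: [0.4408, 0.3344, 0.2311]
orientation: [0.743, 0.669, -0.0, -0.0]
contact_force: [1.6, 0.5, -0.2]
gripper_width: 0.001
t 0.90 fix x,y mm [-185.19  328.37] z 231.13 F fix [1.5  0.65] Fz -0.19 yaw err deg 0.04 tilt [-0.0003 -0.0001] grip 0.00
```

```bash
python3 -m inch '[[-4.5,0.6,0,0,0,0,-1],[-4.5,0.6,0,0,0,0,-1],[-4.5,0.6,0,0,0,0,-1],[-4.5,0.6,0,0,0,0,-1],[-4.5,0.6,0,0,0,0,-1],[-4.5,0.6,0,0,0,0,-1],[-4.5,0.6,0,0,0,0,-1],[-4.5,0.6,0,0,0,0,-1]]';python3 -m inch '[[-4.5,0.6,1,0,0,0,-1],[-3.7,0.4,3,0,0,0,-1],[0,0,4,0,0,0,-1],[0,0,4,0,0,0,-1],[0,0,0,0,0,0,-1],[0,0,0,0,0,0,-1]]'; python3 st.py;  python3 - <<'E'
from station import capture
import cv2
for n,(r0,r1,c0,c1,f) in {"top":(140,240,172,357,4.3),"scene":(130,290,115,335,3.6)}.items():
    im=capture(n)[r0:r1,c0:c1,::-1]; cv2.imwrite(f"pics/{n}1.png",cv2.resize(im,None,fx=f,fy=f,interpolation=cv2.INTER_CUBIC))
E
```

```text
clock: 1.7
tool_pos: [0.4499, -0.0284, 0.2312]
orientation: [0.743, 0.669, 0.0, -0.0]
contact_force: [0.4, -0.2, -0.2]
gripper_width: 0.002
clock: 2.3
tool_pos: [0.4516, -0.1093, 0.1118]
orientation: [0.743, 0.669, -0.001, -0.0]
contact_force: [0.6, -0.5, 0.9]
gripper_width: -0.001
t 2.30 fix x,y mm [-127.92 -111.7 ] z 111.82 F fix [ 0.69 -0.46] Fz 0.93 yaw err deg 0.03 tilt [-0.0015 -0.0006] grip -0.00
```

View pics/scene1.png

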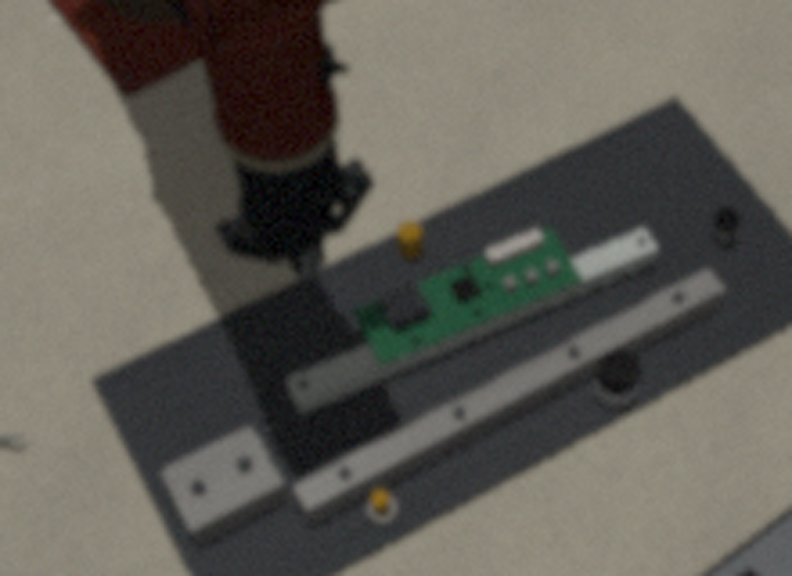

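View pics/top1.png

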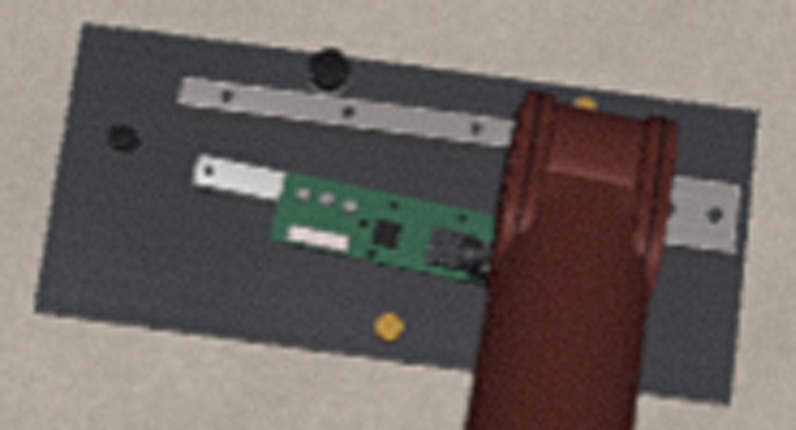

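Run:
```python
from h import *
import cv2
f=3.6;F=np.array([0.5905,-0.0116]);th=-.1051
n=np.array([np.cos(th),np.sin(th),0]); yv=np.array([-np.sin(th),np.cos(th),0])
for name,u,v in [('tip',306,278),('kl',222,228),('kl low',232,250),('kr',370,185),('kr low',345,210),('kl2 low',265,258)]:
    o,d=ray('scene',(u+.5)/f-.5+115,(v+.5)/f-.5+130)
    for xo in(-.128,-.110):
        p0=np.array([*F,0])+xo*n; t=((p0-o)@n)/(d@n); p=o+t*d
        print(name,xo,'y_f',((p-p0)@yv*1000).round(1),'z above tcp',(p[2]*1000-111.8).round(1))
im=cv2.imread('pics/scene1.png')[150:300,180:400]; cv2.imwrite('pics/s1z.png',cv2.resize(cv2.convertScaleAbs(im,alpha=2),None,fx=3.6,fy=3.6))
```

```text
tip -0.128 y_f -115.9 z above tcp -8.1
tip -0.11 y_f -121.4 z above tcp 20.7
kl -0.128 y_f -171.0 z above tcp 105.4
kl -0.11 y_f -175.0 z above tcp 131.1
kl low -0.128 y_f -168.2 z above tcp 73.8
kl low -0.11 y_f -172.2 z above tcp 100.3
kr -0.128 y_f -50.2 z above tcp 73.5
kr -0.11 y_f -57.5 z above tcp 100.0
kr low -0.128 y_f -73.8 z above tcp 56.9
kr low -0.11 y_f -80.4 z above tcp 83.9
kl2 low -0.128 y_f -144.9 z above tcp 44.4
kl2 low -0.11 y_f -149.6 z above tcp 71.7
```

View pics/s1z.png

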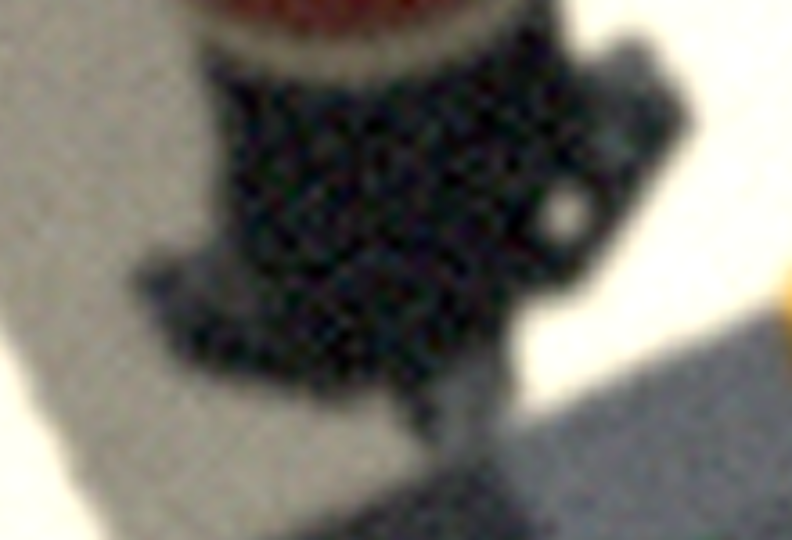

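```bash
python3 st.py; python3 -m inch '[[0,0,0,0,0,0,-1]]'; python3 st.py
```

```text
t 2.40 fix x,y mm [-126.38 -111.41] z 113.26 F fix [0.23 0.29] Fz 0.85 yaw err deg 0.06 tilt [0.0024 0.0001] grip 0.00
clock: 2.5
tool_pos: [0.4532, -0.109, 0.1132]
orientation: [0.743, 0.669, 0.001, 0.001]
contact_force: [0.3, -0.0, -0.3]
gripper_width: -0.002
t 2.50 fix x,y mm [-126.34 -111.32] z 113.18 F fix [0.3  0.03] Fz -0.28 yaw err deg 0.07 tilt [0.003  0.0004] grip -0.00
```

```bash
python3 -m inch '[[-1.5,0,2,0,0,0,-1],[-1.4,0,2.5,0,0,0,-1],[0,0,2.5,0,0,0,-1],[0,0,1.5,0,0,0,-1],[0,0,1.3,0,0,0,-1],[0,0,0,0,0,0,-1]]'; python3 st.py; python3 -m inch '[[0,0.6,0,0,0,0,-1],[0,0.6,0,0,0,0,-1],[0,0.4,0,0,0,0,-1],[0,0.4,0,0,0,0,-1],[0,0.4,0,0,0,0,-1],[0,0.4,0,0,0,0,-1]]'; python3 st.py
```

```text
clock: 3.1
tool_pos: [0.4486, -0.1377, 0.0128]
orientation: [0.743, 0.669, -0.0, -0.0]
contact_force: [-0.4, 0.8, -0.3]
gripper_width: 0.0
t 3.10 fix x,y mm [-127.91 -140.3 ] z 12.81 F fix [-0.47  0.72] Fz -0.34 yaw err deg 0.07 tilt [-0.0011  0.0001] grip 0.00
clock: 3.7
tool_pos: [0.4767, -0.141, 0.0134]
orientation: [0.743, 0.669, -0.0, -0.0]
contact_force: [-5.6, 0.2, 4.7]
gripper_width: -0.002
t 3.70 fix x,y mm [ -99.57 -140.6 ] z 13.37 F fix [-5.59 -0.4 ] Fz 4.73 yaw err deg 0.04 tilt [-0.0006  0.0001] grip -0.00
```

```bash
python3 -m inch '[[0,0.4,0,0,0,0,-1],[0,0.4,0,0,0,0,-1],[0,0.4,0,0,0,0,-1],[0,0.4,0,0,0,0,-1],[0,0.4,0,0,0,0,-1],[0,0.4,0,0,0,0,-1],[0,0.4,0,0,0,0,-1],[0,0.4,0,0,0,0,-1]]'; python3 st.py; python3 -m inch '[[0,0.4,0,0,0,0,-1],[0,0.4,0,0,0,0,-1],[0,0.4,0,0,0,0,-1],[0,0.4,0,0,0,0,-1],[0,0.2,0,0,0,0,-1],[0,0,0,0,0,0,-1]]'; python3 st.py;python3 - <<'E'
from station import capture
import cv2
for n,(r0,r1,c0,c1,f) in {"top":(140,240,172,357,4.3),"scene":(150,310,135,355,3.6)}.items():
    im=capture(n)[r0:r1,c0:c1,::-1]; cv2.imwrite(f"pics/{n}2.png",cv2.resize(im,None,fx=f,fy=f,interpolation=cv2.INTER_CUBIC))
E
```

```text
clock: 4.5
tool_pos: [0.5072, -0.1444, 0.0129]
orientation: [0.743, 0.669, -0.001, -0.001]
contact_force: [-6.5, -0.0, 3.6]
gripper_width: 0.003
t 4.50 fix x,y mm [ -68.95 -140.82] z 12.92 F fix [-6.45 -0.7 ] Fz 3.59 yaw err deg 0.01 tilt [-0.003   0.0005] grip 0.00
clock: 5.1
tool_pos: [0.5259, -0.1462, 0.013]
orientation: [0.743, 0.669, -0.0, -0.0]
contact_force: [-3.4, 0.0, -0.6]
gripper_width: -0.004
t 5.10 fix x,y mm [ -50.11 -140.68] z 12.97 F fix [-3.34 -0.32] Fz -0.59 yaw err deg 0.03 tilt [-0.0013 -0.    ] grip -0.00
```

View pics/scene2.png

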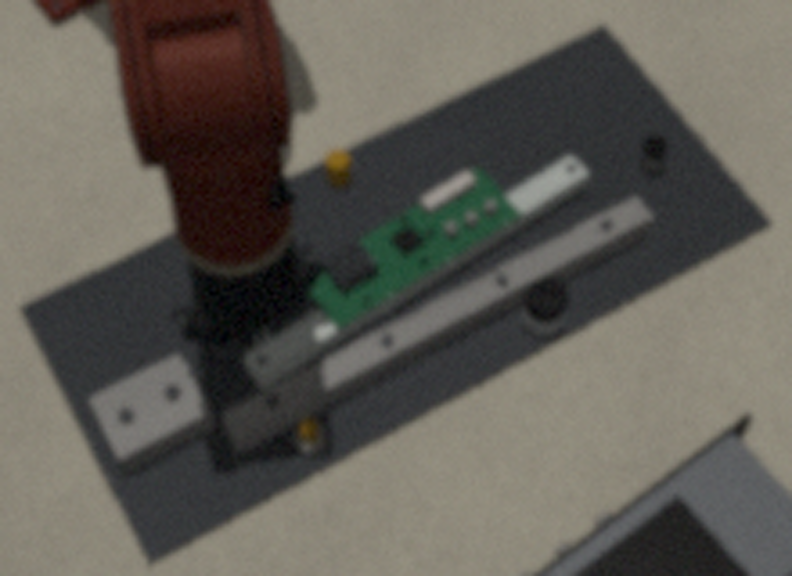

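View pics/top2.png

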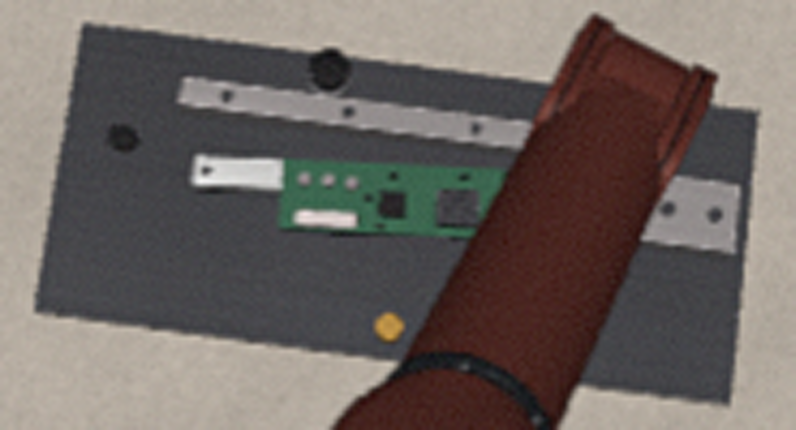

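```bash
python3 -m inch '[[0,-2,0,0,0,0,-1],[0,-3.0,0,0,0,0,-1],[0,0,-3,0,0,0,-1],[0,0,-4,0,0,0,-1],[0,0,-3,0,0,0,-1],[3,0,0,0,0,0,-1],[4.5,0,0,0,0,0,-1],[4.5,0,0,0,0,0,-1]]'; python3 st.py; python3 -m inch '[[4.5,0,0,0,0,0,-1],[4.5,0,0,0,0,0,-1],[4.5,0,0,0,0,0,-1],[3,0,0,0,0,0,-1],[0,0,0,0,0,0,-1],[0,0,0,0,0,0,-1]]'; python3 st.py
```

```text
clock: 6.0
tool_pos: [0.4901, -0.0203, 0.1143]
orientation: [0.744, 0.669, 0.002, 0.001]
contact_force: [1.8, -0.2, -1.0]
gripper_width: 0.002
t 6.00 fix x,y mm [-98.91 -19.21] z 114.29 F fix [ 1.81 -0.02] Fz -1.03 yaw err deg -0.06 tilt [0.0031 0.0011] grip 0.00
clock: 6.6
tool_pos: [0.5067, 0.143, 0.1134]
orientation: [0.743, 0.67, 0.0, 0.0]
contact_force: [0.2, -1.0, 0.2]
gripper_width: 0.003
t 6.60 fix x,y mm [-99.57 144.95] z 113.44 F fix [ 0.28 -0.98] Fz 0.15 yaw err deg 0.12 tilt [0.0009 0.    ] grip 0.00
```

```bash
python3 -m inch '[[0.8,-0.7,2,0,0,0,-1],[0,0,2.5,0,0,0,-1],[0,0,2.5,0,0,0,-1],[0,0,1.5,0,0,0,-1],[0,0,1.3,0,0,0,-1],[0,0,0,0,0,0,-1],[0,0.6,0,0,0,0,-1],[0,0.6,0,0,0,0,-1]]'; python3 st.py; python3 -m inch '[[0,0.4,0,0,0,0,-1],[0,0.4,0,0,0,0,-1],[0,0.4,0,0,0,0,-1],[0,0.4,0,0,0,0,-1],[0,0.4,0,0,0,0,-1],[0,0.4,0,0,0,0,-1],[0,0.4,0,0,0,0,-1],[0,0,0,0,0,0,-1]]'; python3 st.py
```

```text
clock: 7.4
tool_pos: [0.5135, 0.1499, 0.0164]
orientation: [0.743, 0.669, 0.001, 0.0]
contact_force: [0.6, 0.6, 1.2]
gripper_width: -0.0
t 7.40 fix x,y mm [-93.55 152.55] z 16.38 F fix [0.49 0.68] Fz 1.21 yaw err deg 0.02 tilt [0.0017 0.0008] grip -0.00
clock: 8.2
tool_pos: [0.5396, 0.1474, 0.0151]
orientation: [0.743, 0.669, -0.001, -0.001]
contact_force: [-3.6, 1.0, 1.4]
gripper_width: 0.002
t 8.20 fix x,y mm [-67.32 152.76] z 15.12 F fix [-3.7   0.63] Fz 1.42 yaw err deg 0.06 tilt [-0.0015  0.0001] grip 0.00
```

```bash
python3 -m inch '[[0,0.4,0,0,0,0,-1],[0,0.4,0,0,0,0,-1],[0,0.4,0,0,0,0,-1],[0,0.4,0,0,0,0,-1],[0,0.4,0,0,0,0,-1],[0,0.2,0,0,0,0,-1],[0,0,0,0,0,0,-1]]'; python3 st.py
python3 - <<'E'
from station import capture
import cv2
for n,(r0,r1,c0,c1,f) in {"top":(140,240,172,357,4.3),"scene":(150,310,135,355,3.6)}.items():
    im=capture(n)[r0:r1,c0:c1,::-1]; cv2.imwrite(f"pics/{n}3.png",cv2.resize(im,None,fx=f,fy=f,interpolation=cv2.INTER_CUBIC))
E
```

```text
clock: 8.9
tool_pos: [0.5617, 0.1448, 0.0151]
orientation: [0.743, 0.669, -0.0, -0.0]
contact_force: [-2.2, 0.5, -0.0]
gripper_width: -0.001
t 8.90 fix x,y mm [-45.06 152.54] z 15.06 F fix [-2.24  0.27] Fz -0.04 yaw err deg 0.05 tilt [-0.0006 -0.0001] grip -0.00
```

View pics/scene3.png

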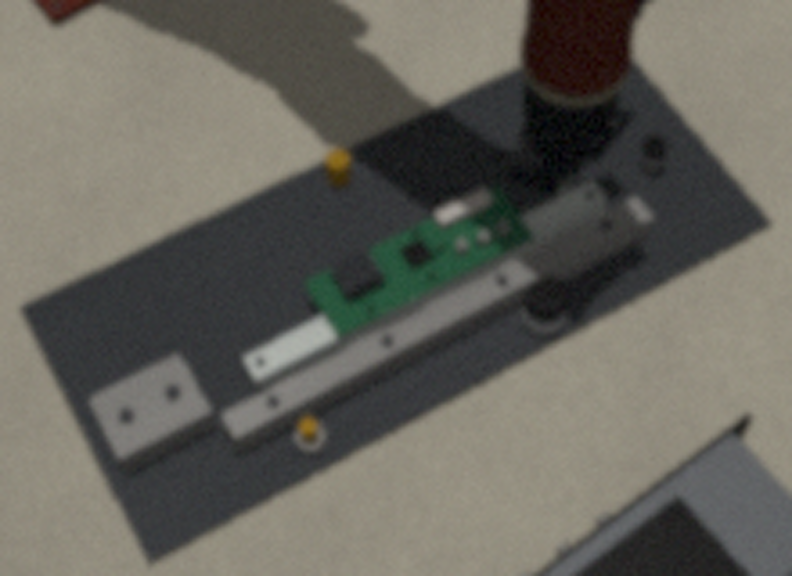

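View pics/top3.png

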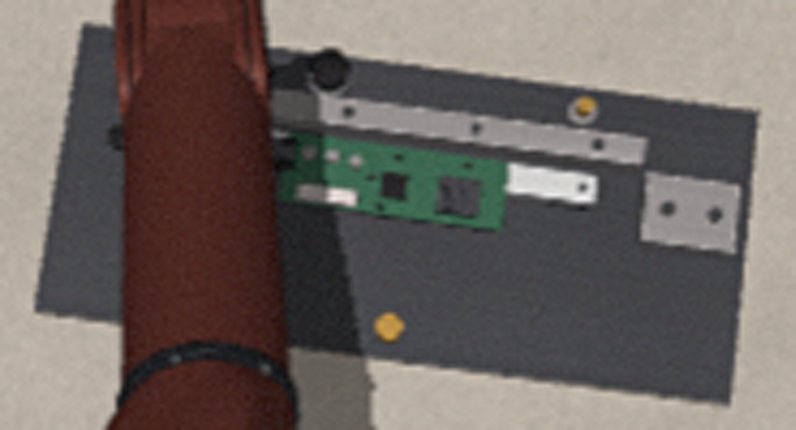

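```bash
python3 -m inch '[[0,0.2,0,0,0,0,-1],[0,0.2,0,0,0,0,-1],[0,0.1,0,0,0,0,-1]]'; python3 st.py; python3 -m inch '[[0,0.07,0,0,0,0,-1],[0,0.07,0,0,0,0,-1]]'; python3 st.py;  python3 -m inch '[[0,0.05,0,0,0,0,-1]]'; python3 st.py
```

```text
clock: 9.3
tool_pos: [0.5671, 0.144, 0.0153]
orientation: [0.743, 0.669, -0.0, 0.0]
contact_force: [-2.4, 0.6, -0.9]
gripper_width: 0.002
t 9.30 fix x,y mm [-39.58 152.28] z 15.25 F fix [-2.43  0.4 ] Fz -0.94 yaw err deg 0.03 tilt [ 0.0002 -0.0003] grip 0.00
clock: 9.5
tool_pos: [0.5683, 0.1439, 0.0153]
orientation: [0.743, 0.669, -0.0, 0.0]
contact_force: [-3.2, -0.1, -0.7]
gripper_width: -0.001
t 9.50 fix x,y mm [-38.44 152.27] z 15.26 F fix [-3.22 -0.43] Fz -0.66 yaw err deg 0.03 tilt [-0.0002 -0.0002] grip -0.00
clock: 9.6
tool_pos: [0.5688, 0.1438, 0.0153]
orientation: [0.743, 0.669, -0.0, 0.0]
contact_force: [-1.7, -0.2, -1.7]
gripper_width: 0.0
t 9.60 fix x,y mm [-37.91 152.28] z 15.25 F fix [-1.64 -0.4 ] Fz -1.74 yaw err deg 0.03 tilt [-0.0001 -0.0002] grip 0.00
```

```bash
for i in 1; do python3 -m inch '[[0,0.05,0,0,0,0,-1]]' >/dev/null; python3 st.py; python3 -m inch '[[0,0.05,0,0,0,0,-1]]'>/dev/null; python3 st.py; python3 -m inch '[[0,0.05,0,0,0,0,-1]]'>/dev/null; python3 st.py; done
```

```text
t 9.70 fix x,y mm [-37.39 152.32] z 15.29 F fix [-0.6 -1.4] Fz -0.78 yaw err deg 0.03 tilt [-0.     -0.0002] grip 0.01
t 9.80 fix x,y mm [-36.92 152.38] z 15.29 F fix [-2.2   0.55] Fz -2.11 yaw err deg 0.04 tilt [-0.     -0.0001] grip -0.00
t 9.90 fix x,y mm [-36.4  152.37] z 15.31 F fix [-1.55 -0.46] Fz -1.30 yaw err deg 0.03 tilt [-0.     -0.0001] grip -0.00
```

```bash
python3 -m inch '[[0,0.05,0,0,0,0,-1]]' >/dev/null; python3 st.py; python3 -m inch '[[0,0.05,0,0,0,0,-1]]'>/dev/null; python3 st.py
```

```text
t 10.00 fix x,y mm [-35.91 152.45] z 15.32 F fix [-2.06 -0.14] Fz -2.82 yaw err deg 0.04 tilt [ 0. -0.] grip 0.00
t 10.10 fix x,y mm [-35.62 152.45] z 15.27 F fix [-4.75 -0.39] Fz -0.37 yaw err deg 0.04 tilt [-0.0004 -0.    ] grip 0.00
```

```bash
python3 -m inch '[[0,0.05,0,0,0,0,-1]]'>/dev/null; python3 st.py
```

```text
t 10.20 fix x,y mm [-35.54 152.47] z 15.24 F fix [-6.57  0.17] Fz 2.09 yaw err deg 0.04 tilt [-0.0013 -0.    ] grip 0.01
```

```bash
python3 -m inch '[[0,0,0,0,0,0,-1]]'>/dev/null; python3 st.py
```

```text
t 10.30 fix x,y mm [-35.57 152.44] z 15.25 F fix [-5.63  0.51] Fz 0.02 yaw err deg 0.04 tilt [-0.0014 -0.    ] grip -0.00
```

```bash
python3 -m inch '[[0,-0.5,0,0,0,0,-1],[0,-2.5,0,0,0,0,-1],[0,-3.0,0,0,0,0,-1],[0,0,-3,0,0,0,-1],[0,0,-4,0,0,0,-1],[0,0,-3,0,0,0,-1],[-3,0,0,0,0,0,-1],[-4.5,0,0,0,0,0,-1]]'; python3 -m inch '[[-4.5,0,0,0,0,0,-1],[-4.5,0,0,0,0,0,-1],[-4.5,0,0,0,0,0,-1],[-4.5,0,0,0,0,0,-1],[-3.0,0,0,0,0,0,-1],[0,0,0,0,0,0,-1],[0,0,0,0,0,0,-1]]'; python3 st.py
python3 - <<'E'
from station import capture
import cv2
for n,(r0,r1,c0,c1,f) in {"top":(140,240,172,357,4.3),"scene":(150,310,135,355,3.6)}.items():
    im=capture(n)[r0:r1,c0:c1,::-1]; cv2.imwrite(f"pics/{n}4.png",cv2.resize(im,None,fx=f,fy=f,interpolation=cv2.INTER_CUBIC))
E
```

```text
clock: 11.1
tool_pos: [0.5058, 0.0773, 0.117]
orientation: [0.741, 0.671, 0.002, 0.001]
contact_force: [0.8, -0.6, 0.0]
gripper_width: -0.001
clock: 11.8
tool_pos: [0.4827, -0.1341, 0.1157]
orientation: [0.744, 0.669, 0.001, 0.001]
contact_force: [0.5, -0.3, -0.1]
gripper_width: -0.004
t 11.80 fix x,y mm [ -94.35 -133.1 ] z 115.70 F fix [ 0.52 -0.23] Fz -0.11 yaw err deg -0.07 tilt [ 0.0015 -0.    ] grip -0.00
```

View pics/scene4.png

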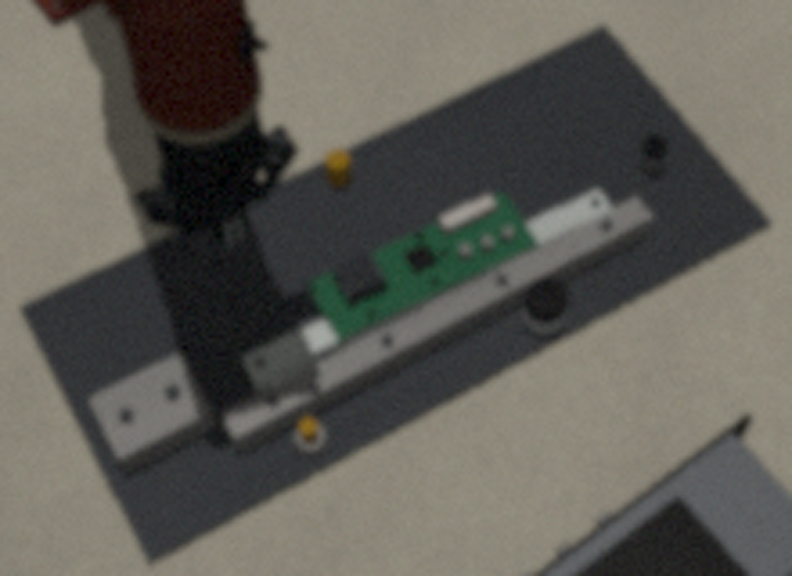

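```bash
python3 -m inch '[[-0.7,0,2,0,0,0,-1],[0,0,2.5,0,0,0,-1],[0,0,2.5,0,0,0,-1],[0,0,1.7,0,0,0,-1],[0,0,1.3,0,0,0,-1],[0,0,0,0,0,0,-1],[0,1,0,0,0,0,-1],[0,1,0,0,0,0,-1]]'; python3 st.py; python3 -m inch '[[0,0.6,0,0,0,0,-1],[0,0.5,0,0,0,0,-1],[0,0.4,0,0,0,0,-1],[0,0.3,0,0,0,0,-1],[0,0.3,0,0,0,0,-1]]'; python3 st.py
```

```text
clock: 12.7
tool_pos: [0.5034, -0.1424, 0.0164]
orientation: [0.743, 0.669, 0.001, 0.001]
contact_force: [-0.1, 1.2, 0.5]
gripper_width: -0.0
t 12.70 fix x,y mm [ -72.92 -139.19] z 16.44 F fix [-0.27  1.18] Fz 0.49 yaw err deg 0.07 tilt [0.0022 0.0002] grip -0.00
clock: 13.2
tool_pos: [0.5225, -0.1448, 0.0153]
orientation: [0.743, 0.669, -0.0, -0.0]
contact_force: [-0.1, 0.3, 0.5]
gripper_width: 0.0
t 13.20 fix x,y mm [ -53.67 -139.56] z 15.31 F fix [-0.14  0.28] Fz 0.46 yaw err deg 0.03 tilt [-0.0002  0.    ] grip 0.00
```

```bash
python3 -m inch '[[0,0.3,0,0,0,0,-1],[0,0.3,0,0,0,0,-1],[0,0.2,0,0,0,0,-1],[0,0.2,0,0,0,0,-1],[0,0.2,0,0,0,0,-1]]'>/dev/null; python3 st.py; python3 -m inch '[[0,0.1,0,0,0,0,-1],[0,0.05,0,0,0,0,-1]]'>/dev/null; python3 st.py; python3 -m inch '[[0,0.05,0,0,0,0,-1]]'>/dev/null; python3 st.py
```

```text
t 13.70 fix x,y mm [ -43.25 -139.78] z 15.05 F fix [-6.82 -0.4 ] Fz 5.66 yaw err deg 0.01 tilt [-0.003   0.0007] grip -0.00
t 13.90 fix x,y mm [ -41.73 -139.86] z 15.01 F fix [-6.93 -0.58] Fz 6.07 yaw err deg 0.01 tilt [-0.003   0.0005] grip 0.00
t 14.00 fix x,y mm [ -41.35 -139.89] z 15.03 F fix [-7.34 -0.57] Fz 5.99 yaw err deg 0.00 tilt [-0.0031  0.0006] grip -0.00
```

```bash
python3 -m inch '[[0,0.05,0,0,0,0,-1],[0,0.05,0,0,0,0,-1]]'>/dev/null; python3 st.py; python3 -m inch '[[0,0.05,0,0,0,0,-1],[0,0.05,0,0,0,0,-1]]'>/dev/null; python3 st.py; python3 -m inch '[[0,0.05,0,0,0,0,-1],[0,0.05,0,0,0,0,-1]]'>/dev/null; python3 st.py
```

```text
t 14.20 fix x,y mm [ -40.28 -139.87] z 15.07 F fix [-7.05 -1.49] Fz 5.04 yaw err deg 0.00 tilt [-0.0029  0.0006] grip -0.00
t 14.40 fix x,y mm [ -39.31 -139.89] z 15.04 F fix [-7.29 -0.81] Fz 4.64 yaw err deg 0.00 tilt [-0.003   0.0006] grip 0.00
t 14.60 fix x,y mm [ -38.22 -139.89] z 15.07 F fix [-5.85 -0.71] Fz 3.79 yaw err deg 0.00 tilt [-0.0028  0.0005] grip -0.00
```

```bash
python3 -m inch '[[0,0.05,0,0,0,0,-1],[0,0.05,0,0,0,0,-1]]'>/dev/null; python3 st.py; python3 -m inch '[[0,0.05,0,0,0,0,-1]]'>/dev/null; python3 st.py
```

```text
t 14.80 fix x,y mm [ -37.26 -139.89] z 15.05 F fix [-6.36 -1.1 ] Fz 4.71 yaw err deg 0.01 tilt [-0.0029  0.0005] grip 0.00
t 14.90 fix x,y mm [ -36.73 -139.9 ] z 15.05 F fix [-6.08 -0.43] Fz 4.59 yaw err deg 0.00 tilt [-0.0028  0.0005] grip 0.00
```

```bash
python3 -m inch '[[0,0.05,0,0,0,0,-1]]'>/dev/null; python3 st.py; python3 -m inch '[[0,0.04,0,0,0,0,-1]]'>/dev/null; python3 st.py
```

```text
t 15.00 fix x,y mm [ -36.28 -139.89] z 15.03 F fix [-5.18 -0.59] Fz 3.84 yaw err deg 0.00 tilt [-0.0029  0.0005] grip 0.00
t 15.10 fix x,y mm [ -35.84 -139.91] z 15.04 F fix [-6.29 -0.05] Fz 3.74 yaw err deg 0.00 tilt [-0.0029  0.0005] grip -0.00
```

```bash
python3 -m inch '[[0,0.04,0,0,0,0,-1]]'>/dev/null; python3 st.py; python3 -m inch '[[0,0.04,0,0,0,0,-1]]'>/dev/null; python3 st.py
```

```text
t 15.20 fix x,y mm [ -35.47 -139.93] z 15.03 F fix [-6.25 -1.44] Fz 3.91 yaw err deg -0.00 tilt [-0.0029  0.0005] grip 0.00
t 15.30 fix x,y mm [ -35.4  -139.91] z 15.01 F fix [-9.46 -0.14] Fz 7.86 yaw err deg -0.00 tilt [-0.0036  0.0007] grip -0.00
```

```bash
python3 -m inch '[[0,0.03,0,0,0,0,-1]]'>/dev/null; python3 st.py; python3 -m inch '[[0,0,0,0,0,0,-1]]'>/dev/null; python3 st.py
```

```text
t 15.40 fix x,y mm [ -35.36 -139.88] z 15.00 F fix [-11.27   0.84] Fz 8.45 yaw err deg -0.00 tilt [-0.0041  0.0009] grip -0.00
t 15.50 fix x,y mm [ -35.43 -139.92] z 14.96 F fix [-9.27 -0.27] Fz 7.30 yaw err deg -0.01 tilt [-0.0041  0.0009] grip -0.00
```

```bash
python3 -m inch '[[0,0.03,0,0,0,0,-1]]'>/dev/null; python3 st.py; python3 -m inch '[[0,0,0,0,0,0,-1],[0,0,0,0,0,0,-1],[0,0,0,0,0,0,-1]]'>/dev/null; python3 st.py
python3 - <<'E'
from station import capture
import cv2
for n,(r0,r1,c0,c1,f) in {"top":(140,240,172,357,4.3),"scene":(150,310,135,355,3.6)}.items():
    im=capture(n)[r0:r1,c0:c1,::-1]; cv2.imwrite(f"pics/{n}5.png",cv2.resize(im,None,fx=f,fy=f,interpolation=cv2.INTER_CUBIC))
E
```

```text
t 15.60 fix x,y mm [ -35.38 -139.86] z 14.98 F fix [-11.66   0.32] Fz 10.04 yaw err deg -0.00 tilt [-0.0046  0.0011] grip -0.00
t 15.90 fix x,y mm [ -35.42 -139.89] z 14.94 F fix [-10.41  -0.4 ] Fz 9.12 yaw err deg -0.01 tilt [-0.0047  0.0011] grip 0.00
```

View pics/scene5.png

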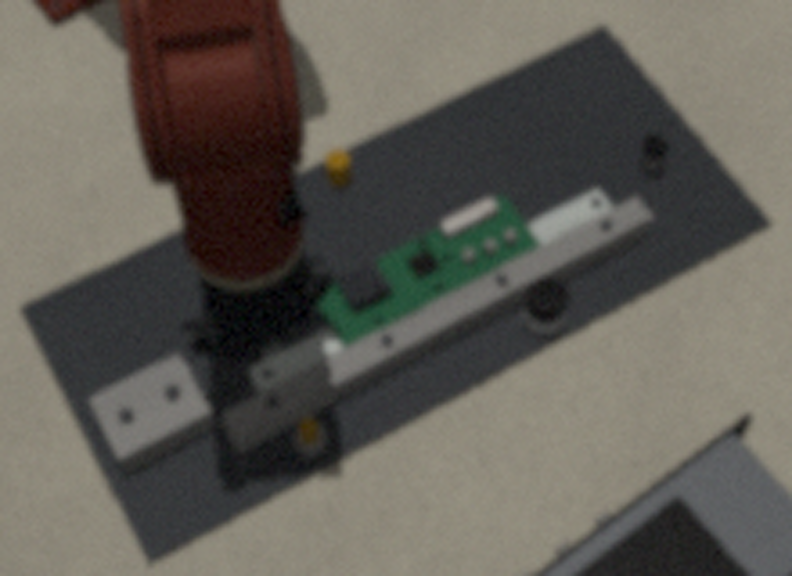

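View pics/top5.png

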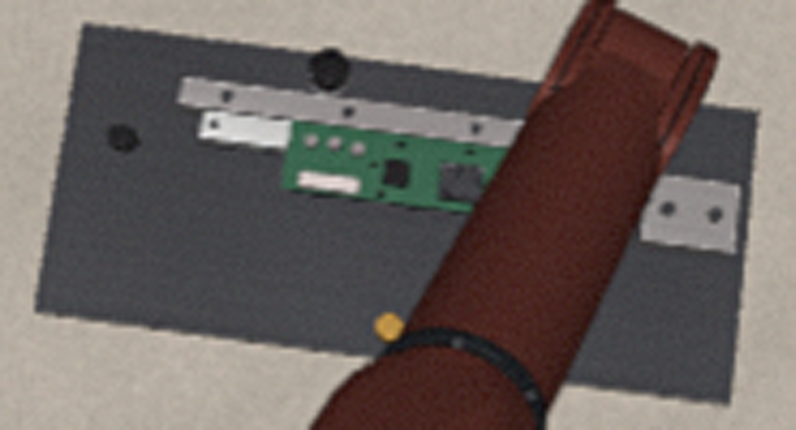

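```bash
python3 -m inch '[[0,0,-0.03,0,0,0,-1]]'>/dev/null; python3 st.py; python3 -m inch '[[0,0,-0.03,0,0,0,-1]]'>/dev/null; python3 st.py;python3 -m inch '[[0,0,-0.03,0,0,0,-1]]'>/dev/null; python3 st.py
```

```text
t 16.10 fix x,y mm [ -35.44 -139.87] z 15.02 F fix [-8.29 -0.95] Fz 1.74 yaw err deg -0.00 tilt [-0.0046  0.001 ] grip -0.00
t 16.20 fix x,y mm [ -35.41 -139.88] z 15.07 F fix [-7.13 -1.2 ] Fz -2.40 yaw err deg -0.00 tilt [-0.0046  0.0007] grip 0.00
t 16.30 fix x,y mm [ -35.39 -139.86] z 15.13 F fix [-5.03 -0.76] Fz -4.93 yaw err deg 0.00 tilt [-0.0046  0.0005] grip 0.00
```

```bash
python3 -m inch '[[0,0.03,0.04,0,0,0,-1]]'>/dev/null; python3 st.py; python3 -m inch '[[0,0,0,0,0,0,-1]]'>/dev/null; python3 st.py
```

```text
t 16.40 fix x,y mm [ -35.42 -139.9 ] z 14.98 F fix [-11.61  -0.2 ] Fz 8.79 yaw err deg -0.00 tilt [-0.0053  0.0009] grip -0.00
t 16.50 fix x,y mm [ -35.42 -139.85] z 15.03 F fix [-10.07  -0.53] Fz 4.12 yaw err deg -0.00 tilt [-0.0053  0.0011] grip 0.00
```

```bash
python3 -m inch '[[0,0,-0.02,0,0,0,-1]]'>/dev/null; python3 st.py; python3 -m inch '[[0,0,0,0,0,0,-1],[0,0,0,0,0,0,-1],[0,0,0,0,0,0,-1]]'>/dev/null; python3 st.py
```

```text
t 16.60 fix x,y mm [ -35.42 -139.9 ] z 15.06 F fix [-8.73 -0.63] Fz -0.64 yaw err deg -0.01 tilt [-0.0053  0.0009] grip 0.00
t 16.90 fix x,y mm [ -35.42 -139.86] z 15.05 F fix [-8.27 -0.44] Fz 1.97 yaw err deg -0.00 tilt [-0.0053  0.0009] grip -0.00
```

```bash
python3 -m inch '[[0,-0.5,0,0,0,0,-1],[0,-2.5,0,0,0,0,-1],[0,-3.0,0,0,0,0,-1],[0,0,-3,0,0,0,-1],[0,0,-4,0,0,0,-1],[0,0,-3,0,0,0,-1],[3,0,0,0,0,0,-1],[4.5,0,0,0,0,0,-1]]'; python3 -m inch '[[4.5,0,0,0,0,0,-1],[4.5,0,0,0,0,0,-1],[4.5,0,0,0,0,0,-1],[4.5,0,0,0,0,0,-1],[4.0,0,0,0,0,0,-1],[0,0,0,0,0,0,-1],[0,0,0,0,0,0,-1]]'; python3 st.py
```

```text
clock: 17.7
tool_pos: [0.4925, -0.0675, 0.1177]
orientation: [0.745, 0.667, 0.002, 0.001]
contact_force: [1.2, 0.8, -0.2]
gripper_width: -0.002
clock: 18.4
tool_pos: [0.5144, 0.1535, 0.116]
orientation: [0.742, 0.67, 0.0, 0.0]
contact_force: [-0.5, -0.8, -0.4]
gripper_width: 0.001
t 18.40 fix x,y mm [-92.96 156.22] z 115.98 F fix [-0.44 -0.88] Fz -0.39 yaw err deg 0.16 tilt [ 0.0003 -0.0002] grip 0.00
```

```bash
python3 -m inch '[[-0.4,0,2,0,0,0,-1],[0,0,2.5,0,0,0,-1],[0,0,2.5,0,0,0,-1],[0,0,1.7,0,0,0,-1],[0,0,1.2,0,0,0,-1],[0,0,0,0,0,0,-1],[0,1.5,0,0,0,0,-1],[0,1.5,0,0,0,0,-1]]'>/dev/null; python3 st.py; python3 -m inch '[[0,1,0,0,0,0,-1],[0,0.5,0,0,0,0,-1],[0,0.2,0,0,0,0,-1]]'>/dev/null; python3 st.py
```

```text
t 19.20 fix x,y mm [-61.89 151.33] z 18.19 F fix [0.26 0.4 ] Fz -0.32 yaw err deg 0.03 tilt [0.0012 0.0007] grip -0.00
t 19.50 fix x,y mm [-45.35 151.21] z 17.37 F fix [ 0.07 -0.04] Fz -0.64 yaw err deg 0.00 tilt [ 0.0004 -0.    ] grip -0.00
```

```bash
python3 -m inch '[[0,0.3,0,0,0,0,-1],[0,0.3,0,0,0,0,-1],[0,0.15,0,0,0,0,-1]]'>/dev/null; python3 st.py; python3 -m inch '[[0,0.05,0,0,0,0,-1]]'>/dev/null; python3 st.py; python3 -m inch '[[0,0.05,0,0,0,0,-1]]'>/dev/null; python3 st.py
```

```text
t 19.80 fix x,y mm [-38.31 151.53] z 17.08 F fix [-0.56 -0.36] Fz -0.69 yaw err deg 0.05 tilt [0. 0.] grip 0.00
t 19.90 fix x,y mm [-37.85 151.48] z 17.01 F fix [-0.78  0.4 ] Fz -0.31 yaw err deg 0.04 tilt [-0.0001 -0.    ] grip 0.00
t 20.00 fix x,y mm [-37.46 151.46] z 16.98 F fix [-0.64  0.31] Fz -0.12 yaw err deg 0.04 tilt [-0.0002 -0.0001] grip -0.00
```

```bash
python3 -m inch '[[0,0.05,0,0,0,0,-1]]'>/dev/null; python3 st.py; python3 -m inch '[[0,0.05,0,0,0,0,-1]]'>/dev/null; python3 st.py; python3 -m inch '[[0,0.05,0,0,0,0,-1]]'>/dev/null; python3 st.py
```

```text
t 20.10 fix x,y mm [-36.95 151.51] z 17.00 F fix [0.04 0.26] Fz 0.16 yaw err deg 0.05 tilt [-0.0001 -0.    ] grip 0.01
t 20.20 fix x,y mm [-36.4  151.47] z 17.00 F fix [ 0.01 -0.27] Fz 0.98 yaw err deg 0.04 tilt [-0.0001 -0.    ] grip -0.00
t 20.30 fix x,y mm [-35.87 151.5 ] z 17.01 F fix [-0.18 -0.44] Fz -0.33 yaw err deg 0.04 tilt [-0.0001 -0.    ] grip -0.00
```

```bash
python3 -m inch '[[0,0.04,0,0,0,0,-1]]'>/dev/null; python3 st.py; python3 -m inch '[[0,0.04,0,0,0,0,-1]]'>/dev/null; python3 st.py
```

```text
t 20.40 fix x,y mm [-35.43 151.48] z 17.04 F fix [0.49 0.96] Fz 0.79 yaw err deg 0.04 tilt [-0.  0.] grip 0.00
t 20.50 fix x,y mm [-35.03 151.46] z 17.02 F fix [0.24 0.53] Fz -0.41 yaw err deg 0.04 tilt [-0. -0.] grip -0.00
```

```bash
python3 -m inch '[[0,0.04,0,0,0,0,-1]]'>/dev/null; python3 st.py; python3 -m inch '[[0,0.04,0,0,0,0,-1]]'>/dev/null; python3 st.py
```

```text
t 20.60 fix x,y mm [-34.97 151.47] z 16.97 F fix [-3.08 -0.36] Fz 2.00 yaw err deg 0.04 tilt [-0.0007  0.    ] grip 0.00
t 20.70 fix x,y mm [-34.95 151.46] z 16.92 F fix [-5.53 -0.73] Fz 4.16 yaw err deg 0.04 tilt [-0.0016 -0.    ] grip 0.00
```

```bash
python3 -m inch '[[0,0.04,0,0,0,0,-1]]'>/dev/null; python3 st.py; python3 -m inch '[[0,0.04,0,0,0,0,-1]]'>/dev/null; python3 st.py
```

```text
t 20.80 fix x,y mm [-34.95 151.45] z 16.87 F fix [-6.84 -0.92] Fz 6.48 yaw err deg 0.05 tilt [-0.0023 -0.    ] grip 0.00
t 20.90 fix x,y mm [-34.89 151.46] z 16.86 F fix [-6.91 -0.21] Fz 4.85 yaw err deg 0.05 tilt [-0.003   0.0001] grip -0.00
```

```bash
python3 -m inch '[[0,0.03,-0.01,0,0,0,-1]]'>/dev/null; python3 st.py; python3 -m inch '[[0,0,0,0,0,0,-1],[0,0,0,0,0,0,-1],[0,0,0,0,0,0,-1]]'>/dev/null; python3 st.py
```

```text
t 21.00 fix x,y mm [-34.53 151.47] z 16.87 F fix [-8.51 -0.7 ] Fz 5.91 yaw err deg 0.05 tilt [-0.0028  0.    ] grip 0.00
t 21.30 fix x,y mm [-34.58 151.5 ] z 16.86 F fix [-7.42 -0.93] Fz 4.34 yaw err deg 0.06 tilt [-0.0028  0.    ] grip -0.00
```

```bash
python3 -m inch '[[0,0.03,-0.02,0,0,0,-1]]'>/dev/null; python3 st.py; python3 -m inch '[[0,0,0,0,0,0,-1]]'>/dev/null; python3 st.py
```

```text
t 21.40 fix x,y mm [-34.55 151.51] z 16.87 F fix [-8.76 -0.61] Fz 2.59 yaw err deg 0.06 tilt [-0.0033 -0.    ] grip -0.00
t 21.50 fix x,y mm [-34.55 151.5 ] z 16.88 F fix [-7.33  0.21] Fz 4.24 yaw err deg 0.06 tilt [-0.0034 -0.    ] grip 0.00
```

```bash
python3 -m inch '[[0,0.03,-0.03,0,0,0,-1]]'>/dev/null; python3 st.py; python3 -m inch '[[0,0,0,0,0,0,-1],[0,0,0,0,0,0,-1],[0,0,0,0,0,0,-1]]'>/dev/null; python3 st.py;python3 - <<'E'
from station import capture
import cv2
for n,(r0,r1,c0,c1,f) in {"top":(140,240,172,357,4.3),"scene":(150,310,135,355,3.6)}.items():
    im=capture(n)[r0:r1,c0:c1,::-1]; cv2.imwrite(f"pics/{n}6.png",cv2.resize(im,None,fx=f,fy=f,interpolation=cv2.INTER_CUBIC))
E
```

```text
t 21.60 fix x,y mm [-34.55 151.49] z 16.93 F fix [-7.26  0.08] Fz 0.92 yaw err deg 0.06 tilt [-0.0039 -0.0001] grip 0.00
t 21.90 fix x,y mm [-34.54 151.48] z 16.93 F fix [-7.95 -0.24] Fz 2.06 yaw err deg 0.06 tilt [-0.0039 -0.0002] grip 0.00
```

View pics/scene6.png

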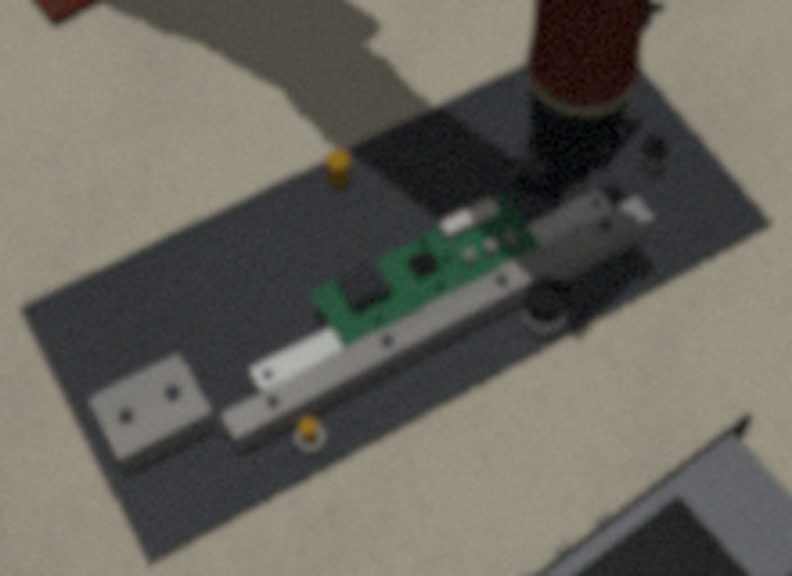

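View pics/top6.png

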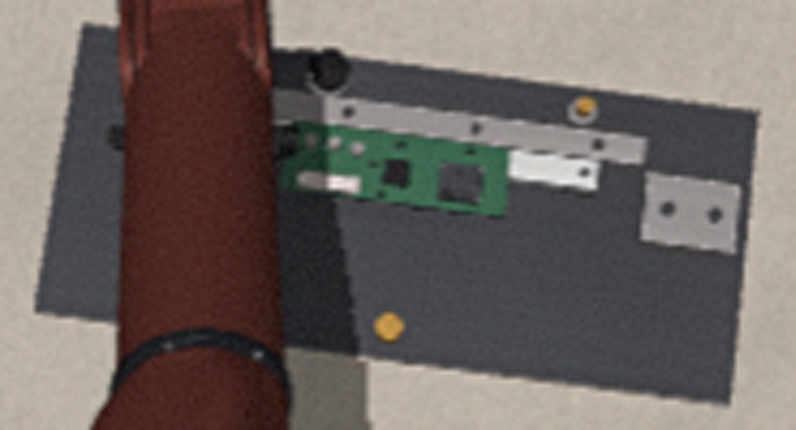

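```bash
python3 - <<'E'
from m import *
import m
for (u,v) in [(602,187),(613,207),(252,370),(263,394)]:
    p=onz('scene',*S(u,v),.032); f=[.5905,-.0116,-.1051]; c,s=np.cos(f[2]),np.sin(f[2]); d=p[:2]-f[:2]; print('bar',(np.array([c*d[0]+s*d[1],-s*d[0]+c*d[1]])*1000).round(1))
E
python3 -m inch '[[0,-0.5,0,0,0,0,-1],[0,-2.5,0,0,0,0,-1],[0,0,-2,0,0,0,-1],[0,0,-3,0,0,0,-1],[0,0,-3,0,0,0,-1],[2.5,0,0,0,0,0,-1],[2.8,0,0,0,0,0,-1],[0,0,0,0,0,0,-1]]'; python3 -m inch '[[0,2.6,0,0,0,0,-1],[0,2.6,0,0,0,0,-1],[0,0,0,0,0,0,-1],[0,0,0,0,0,0,-1]]'; python3 st.py
```

```text
pl_bl [0.6907 0.2763 0.0082] gap 0.0001
pl_br [ 0.6276 -0.3156  0.0063] gap 0.0021
pl_fr [ 0.3709 -0.2891  0.0058] gap 0.0015
pl_fl [0.4339 0.304  0.0085] gap 0.0036
ra_bl [0.6353 0.1835 0.0395] gap 0.0015
ra_br [ 0.5941 -0.2131  0.0358] gap 0.0026
ra_fr [ 0.5703 -0.2107  0.038 ] gap 0.0012
ra_fl [0.6131 0.1863 0.0361] gap 0.0017
st_bl [ 0.563  -0.214   0.0427] gap 0.0001
st_br [ 0.5552 -0.2942  0.0382] gap 0.0019
st_fr [ 0.4957 -0.2882  0.0411] gap 0.0024
st_fl [ 0.5036 -0.2096  0.0395] gap 0.0013
ba_bl [0.5686 0.1685 0.0302] gap 0.0005
ba_fl [0.5448 0.1733 0.0316] gap 0.0033
ba_br [ 0.5084 -0.1676  0.0358] gap 0.0027
ba_fr [ 0.4843 -0.1636  0.0368] gap 0.0039
spacer [0.4259 0.003  0.0396] gap 0.0027
post [0.582  0.2327 0.0356] gap 0.0012
bar [-25.3 181.7]
bar [ -3.4 178.1]
bar [ -24.8 -160.5]
bar [  -1.3 -162.6]
clock: 22.8
tool_pos: [0.5498, 0.2031, 0.098]
orientation: [0.741, 0.671, 0.001, -0.0]
contact_force: [0.0, 0.1, -0.3]
gripper_width: -0.002
clock: 23.2
tool_pos: [0.6016, 0.1921, 0.0973]
orientation: [0.743, 0.669, -0.0, 0.0]
contact_force: [0.2, -0.5, 0.5]
gripper_width: 0.003
t 23.20 fix x,y mm [-10.35 203.71] z 97.30 F fix [ 0.21 -0.43] Fz 0.47 yaw err deg -0.02 tilt [ 0.     -0.0008] grip 0.00
```

```bash
python3 -m inch '[[0.1,-0.3,2,0,0,0,-1],[0,0,2,0,0,0,-1],[0,0,2,0,0,0,-1],[0,0,1.2,0,0,0,-1],[0,0,1,0,0,0,-1],[0,0,0,0,0,0,-1]]'; python3 st.py;python3 - <<'E'
from station import capture
import cv2
for n,(r0,r1,c0,c1,f) in {"top":(140,240,172,357,4.3),"scene":(150,310,135,355,3.6)}.items():
    im=capture(n)[r0:r1,c0:c1,::-1]; cv2.imwrite(f"pics/{n}7.png",cv2.resize(im,None,fx=f,fy=f,interpolation=cv2.INTER_CUBIC))
E
```

```text
clock: 23.8
tool_pos: [0.5976, 0.194, 0.0146]
orientation: [0.743, 0.669, -0.001, -0.0]
contact_force: [-0.9, 0.2, 0.2]
gripper_width: -0.001
t 23.80 fix x,y mm [-14.5  205.24] z 14.60 F fix [-0.9   0.13] Fz 0.15 yaw err deg 0.05 tilt [-0.0016 -0.0007] grip -0.00
```

View pics/scene7.png

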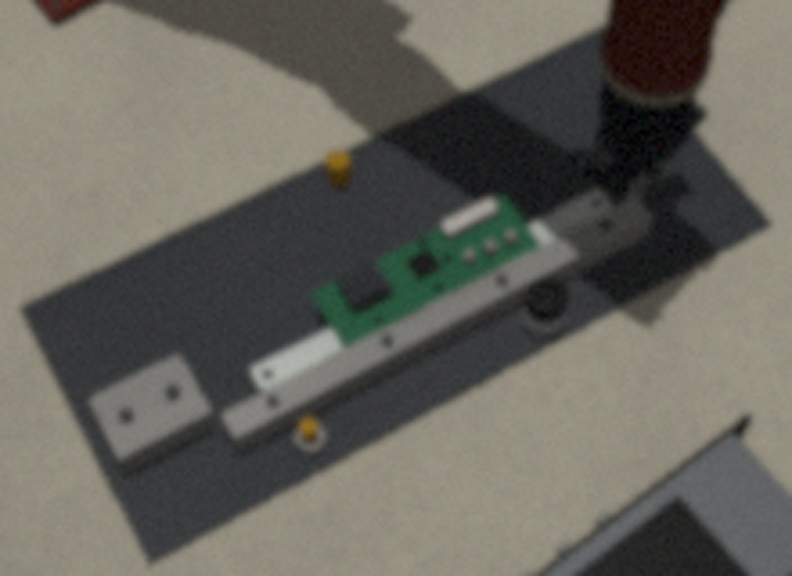

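```bash
python3 -m inch '[[0,0.15,0,0,0,0,-1],[-0.4,0,0,0,0,0,-1],[-0.4,0,0,0,0,0,-1],[-0.3,0,0,0,0,0,-1],[-0.3,0,0,0,0,0,-1]]'>/dev/null; python3 st.py; python3 -m inch '[[-0.3,0,0,0,0,0,-1],[-0.3,0,0,0,0,0,-1],[-0.3,0,0,0,0,0,-1]]'>/dev/null; python3 st.py
```

```text
t 24.40 fix x,y mm [-11.97 191.29] z 15.81 F fix [0.06 3.73] Fz -0.59 yaw err deg 0.02 tilt [0.0003 0.0005] grip 0.00
t 24.70 fix x,y mm [-12.07 183.2 ] z 15.81 F fix [0.31 5.27] Fz 0.71 yaw err deg 0.08 tilt [0.0004 0.0009] grip -0.00
```

```bash
python3 -m inch '[[-0.3,0,0,0,0,0,-1],[-0.3,0,0,0,0,0,-1],[-0.3,0,0,0,0,0,-1],[-0.3,0,0,0,0,0,-1],[-0.3,0,0,0,0,0,-1],[-0.3,0,0,0,0,0,-1],[-0.3,0,0,0,0,0,-1]]'>/dev/null; python3 st.py; python3 -m inch '[[-0.2,0,0,0,0,0,-1],[-0.1,0,0,0,0,0,-1],[-0.05,0,0,0,0,0,-1]]'>/dev/null; python3 st.py
```

```text
t 25.40 fix x,y mm [-12.03 161.83] z 15.78 F fix [-0.4   6.47] Fz -0.00 yaw err deg 0.06 tilt [0.0003 0.0006] grip 0.00
t 25.70 fix x,y mm [-12.04 158.33] z 15.78 F fix [0.2  4.69] Fz 0.55 yaw err deg 0.05 tilt [0.0002 0.0006] grip 0.00
```

```bash
python3 -m inch '[[-0.1,0,0,0,0,0,-1],[-0.1,0,0,0,0,0,-1],[-0.1,0,0,0,0,0,-1],[-0.08,0,0,0,0,0,-1]]'>/dev/null; python3 st.py; python3 -m inch '[[-0.05,0,0,0,0,0,-1],[-0.05,0,0,0,0,0,-1]]'>/dev/null; python3 st.py; python3 -m inch '[[-0.05,0,0,0,0,0,-1]]'>/dev/null; python3 st.py
```

```text
t 26.10 fix x,y mm [-12.01 154.61] z 15.76 F fix [-0.21  5.23] Fz 0.47 yaw err deg 0.06 tilt [0.0002 0.0006] grip 0.00
t 26.30 fix x,y mm [-12.04 153.7 ] z 15.78 F fix [-0.21  5.17] Fz 1.10 yaw err deg 0.06 tilt [0.0002 0.0007] grip -0.00
t 26.40 fix x,y mm [-12.06 153.19] z 15.80 F fix [-0.27  5.27] Fz 0.49 yaw err deg 0.06 tilt [0.0002 0.0006] grip -0.00
```

Run:
```python
from station import capture
import cv2
for n,(r0,r1,c0,c1,f) in {"top":(140,240,172,357,4.3),"scene":(150,310,135,355,3.6)}.items():
    im=capture(n)[r0:r1,c0:c1,::-1]; cv2.imwrite(f"pics/{n}8.png",cv2.resize(im,None,fx=f,fy=f,interpolation=cv2.INTER_CUBIC))
```

```text
(no output)
```

View pics/top8.png

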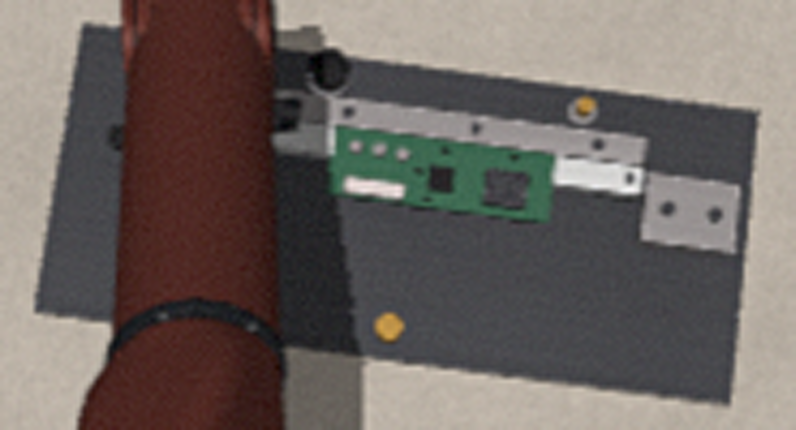

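View pics/scene8.png

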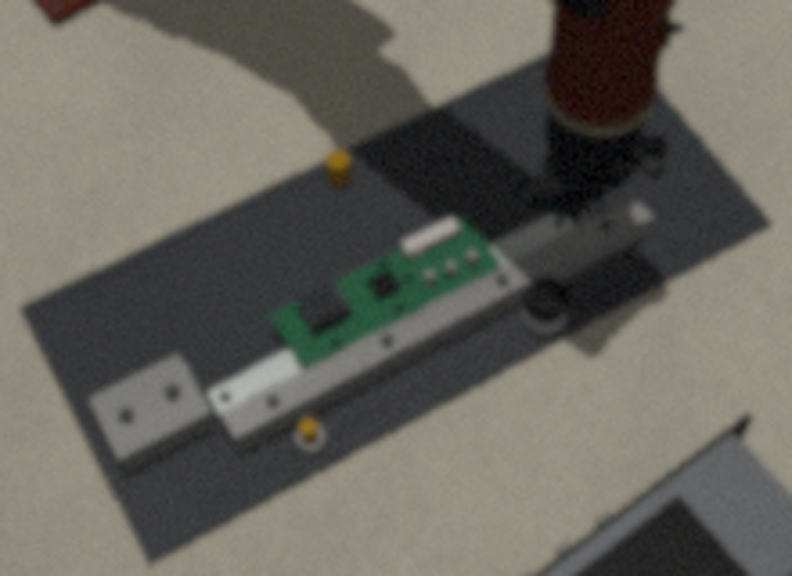

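The bar is still flush on the rail. Its right end is about a pixel short of the block (top view ~(640,180), scene view ~(208,395)). I'll go on by feel.

```bash
python3 -m inch '[[-0.05,0,0,0,0,0,-1]]'>/dev/null; python3 st.py; python3 -m inch '[[-0.05,0,0,0,0,0,-1]]'>/dev/null; python3 st.py; python3 -m inch '[[-0.05,0,0,0,0,0,-1]]'>/dev/null; python3 st.py
```

```text
t 26.60 fix x,y mm [-12.07 152.73] z 15.77 F fix [-0.28  5.42] Fz 1.00 yaw err deg 0.07 tilt [0.0002 0.0006] grip -0.00
t 26.70 fix x,y mm [-12.09 152.23] z 15.76 F fix [-0.75  4.64] Fz 0.25 yaw err deg 0.07 tilt [0.0002 0.0006] grip 0.00
t 26.80 fix x,y mm [-12.07 151.66] z 15.76 F fix [-0.52  5.6 ] Fz 0.49 yaw err deg 0.06 tilt [0.0001 0.0006] grip 0.00
```

```bash
python3 -m inch '[[-0.05,0,0,0,0,0,-1]]'>/dev/null; python3 st.py; python3 -m inch '[[-0.05,0,0,0,0,0,-1]]'>/dev/null; python3 st.py
```

```text
t 26.90 fix x,y mm [-12.06 151.2 ] z 15.77 F fix [0.44 6.32] Fz 1.40 yaw err deg 0.07 tilt [0.0002 0.0006] grip 0.00
t 27.00 fix x,y mm [-12.06 150.69] z 15.77 F fix [-0.45  6.3 ] Fz 0.41 yaw err deg 0.07 tilt [0.0002 0.0006] grip 0.00
```

```bash
python3 -m inch '[[-0.05,0,0,0,0,0,-1]]'>/dev/null; python3 st.py; python3 -m inch '[[-0.04,0,0,0,0,0,-1]]'>/dev/null; python3 st.py
```

```text
t 27.10 fix x,y mm [-12.07 150.22] z 15.78 F fix [-0.15  6.03] Fz 0.70 yaw err deg 0.07 tilt [0.0002 0.0006] grip 0.00
t 27.20 fix x,y mm [-12.07 149.77] z 15.78 F fix [0.85 5.81] Fz 1.14 yaw err deg 0.06 tilt [0.0002 0.0006] grip 0.00
```

```bash
python3 -m inch '[[-0.04,0,0,0,0,0,-1]]'>/dev/null; python3 st.py; python3 -m inch '[[-0.04,0,0,0,0,0,-1]]'>/dev/null; python3 st.py
```

```text
t 27.30 fix x,y mm [-12.06 149.39] z 15.75 F fix [0.88 4.98] Fz 0.48 yaw err deg 0.06 tilt [0.0001 0.0006] grip -0.00
t 27.40 fix x,y mm [-12.05 148.99] z 15.79 F fix [0.04 5.62] Fz 1.13 yaw err deg 0.07 tilt [0.0002 0.0006] grip 0.00
```

```bash
python3 -m inch '[[-0.04,0,0,0,0,0,-1]]'>/dev/null; python3 st.py; python3 -m inch '[[-0.04,0,0,0,0,0,-1]]'>/dev/null; python3 st.py
```

```text
t 27.50 fix x,y mm [-12.08 148.91] z 15.79 F fix [0.33 7.78] Fz 0.37 yaw err deg 0.07 tilt [0.0002 0.001 ] grip 0.00
t 27.60 fix x,y mm [-12.08 148.85] z 15.79 F fix [-0.29  8.27] Fz 0.81 yaw err deg 0.09 tilt [0.0004 0.0013] grip 0.00
```

```bash
python3 -m inch '[[-0.04,0,0,0,0,0,-1]]'>/dev/null; python3 st.py; python3 -m inch '[[-0.04,0,0,0,0,0,-1]]'>/dev/null; python3 st.py
```

```text
t 27.70 fix x,y mm [-12.08 148.85] z 15.81 F fix [-0.49  8.97] Fz -0.51 yaw err deg 0.10 tilt [0.0005 0.0017] grip -0.00
t 27.80 fix x,y mm [-12.08 148.86] z 15.81 F fix [ 0.55 10.61] Fz -0.12 yaw err deg 0.12 tilt [0.0007 0.0021] grip -0.00
```

```bash
python3 -m inch '[[-0.03,0,0,0,0,0,-1],[0,0,0,0,0,0,-1],[0,0,0,0,0,0,-1],[0,0,0,0,0,0,-1]]'>/dev/null; python3 st.py
```

```text
t 28.20 fix x,y mm [-12.09 148.86] z 15.82 F fix [ 0.42 10.74] Fz -1.67 yaw err deg 0.14 tilt [0.0008 0.0023] grip -0.00
```

```bash
python3 -m inch '[[0.2,0,0,0,0,0,-1],[1,0,0,0,0,0,-1],[2.5,0,0,0,0,0,-1],[0,0,0,0,0,0,-1],[0,0,-3,0,0,0,-1],[0,0,-4,0,0,0,-1],[0,0,-4,0,0,0,-1],[4,0,-3,0,0,0,-1]]'>/dev/null; python3 -m inch '[[4.5,-4,0,0,0,0,-1],[4,-4,0,0,0,0,-1],[4,-4,0,0,0,0,-1],[4,0,0,0,0,0,-1]]'>/dev/null;python3 st.py;python3 - <<'E'
from station import capture
import cv2
for n,(r0,r1,c0,c1,f) in {"top":(140,240,172,357,4.3),"scene":(150,310,135,355,3.6)}.items():
    im=capture(n)[r0:r1,c0:c1,::-1]; cv2.imwrite(f"pics/{n}9.png",cv2.resize(im,None,fx=f,fy=f,interpolation=cv2.INTER_CUBIC))
E
```

```text
t 29.40 fix x,y mm [-120.55  372.62] z 155.41 F fix [1.28 0.09] Fz -0.00 yaw err deg 0.18 tilt [-0.0031 -0.0004] grip 0.00
```

View pics/top9.png

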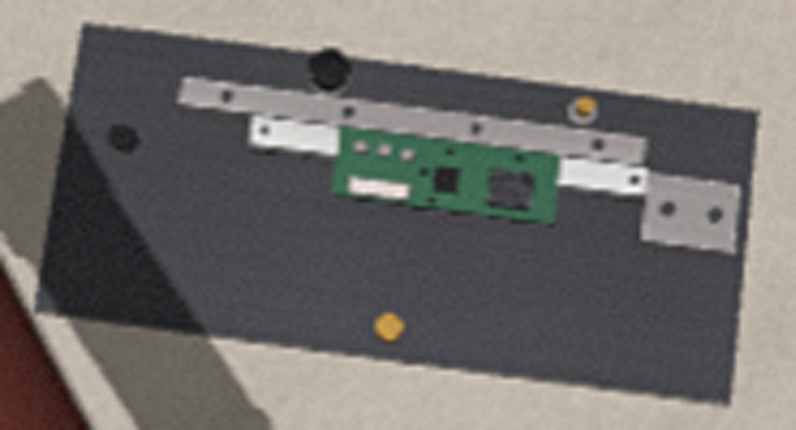

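View pics/scene9.png

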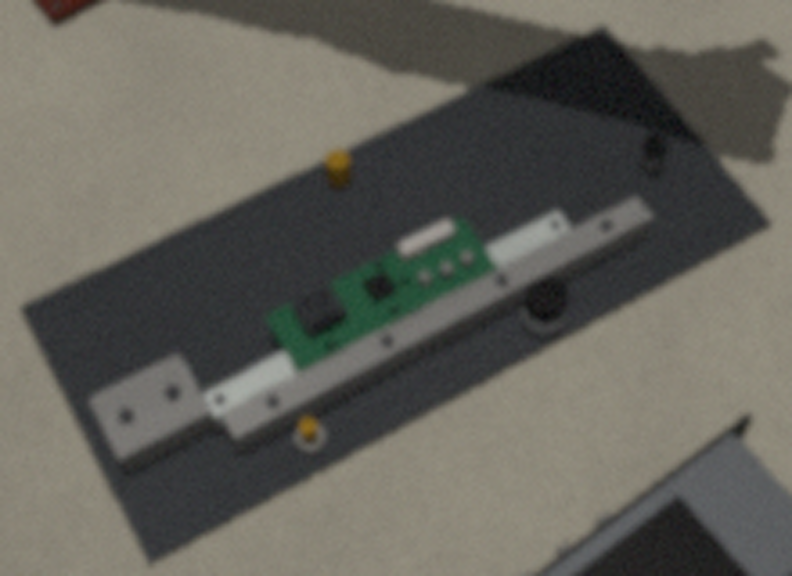

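Run:
```python
import cv2
from station import capture
im=capture("top")[:,:,::-1]; cv2.imwrite("pics/topf.png",im)
a=im[158:182,222:330]; cv2.imwrite("pics/t10.png",cv2.resize(a,None,fx=7.3,fy=7.3,interpolation=cv2.INTER_NEAREST))
im=capture("scene")[:,:,::-1]; a=im[200:275,185:325]; cv2.imwrite("pics/s10.png",cv2.resize(a,None,fx=5.6,fy=5.6,interpolation=cv2.INTER_NEAREST))
```

```text
(no output)
```

View pics/t10.png

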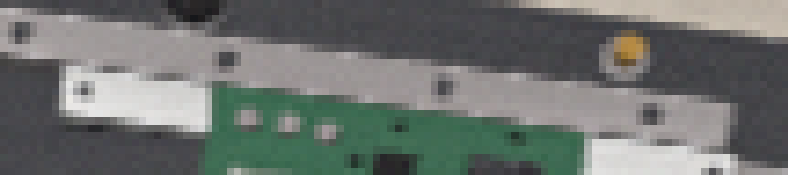

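View pics/s10.png

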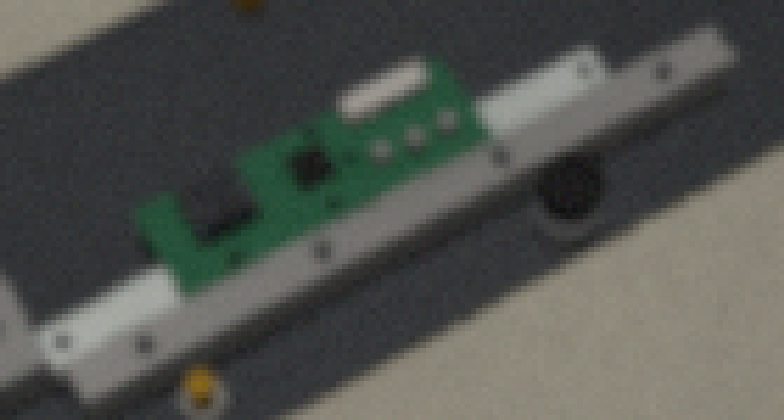

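The left end may have opened about 1 mm during the slide, so I'll press it onto the rail once more by feel.

```bash
python3 -m inch '[[-4,0.5,0,0,0,0,-1],[-4.5,0.5,0,0,0,0,-1],[-4.5,0.5,0,0,0,0,-1],[-4.5,0.5,0,0,0,0,-1],[-4.5,0.5,1,0,0,0,-1],[-4,0.5,2,0,0,0,-1],[0,0,1,0,0,0,-1],[0,0,0,0,0,0,-1]]'>/dev/null; python3 st.py
```

```text
t 30.40 fix x,y mm [-86.56 108.51] z 114.45 F fix [-0.5   1.15] Fz -0.29 yaw err deg -0.24 tilt [-0.0023 -0.0012] grip -0.00
```

```bash
python3 -m inch '[[0.4,0,2.5,0,0,0,-1],[0,0,2.5,0,0,0,-1],[0,0,2.5,0,0,0,-1],[0,0,1.2,0,0,0,-1],[0,0,1,0,0,0,-1],[0,0,0,0,0,0,-1],[0,1.5,0,0,0,0,-1],[0,1.5,0,0,0,0,-1]]'>/dev/null; python3 st.py; python3 -m inch '[[0,0.8,0,0,0,0,-1],[0,0.3,0,0,0,0,-1],[0,0.3,0,0,0,0,-1],[0,0.1,0,0,0,0,-1]]'>/dev/null; python3 st.py
```

```text
t 31.20 fix x,y mm [-54.98 116.22] z 19.88 F fix [0.71 0.27] Fz -0.22 yaw err deg 0.07 tilt [0.0013 0.0009] grip 0.00
t 31.60 fix x,y mm [-41.06 115.68] z 18.76 F fix [-0.12  0.1 ] Fz -0.33 yaw err deg 0.04 tilt [-0.0001  0.0001] grip -0.00
```

```bash
python3 -m inch '[[0,0.1,0.2,0,0,0,-1],[0,0.1,0,0,0,0,-1]]'>/dev/null; python3 st.py; python3 -m inch '[[0,0.1,0,0,0,0,-1]]'>/dev/null; python3 st.py; python3 -m inch '[[0,0.05,0,0,0,0,-1]]'>/dev/null; python3 st.py; python3 -m inch '[[0,0.05,0,0,0,0,-1]]'>/dev/null; python3 st.py
```

```text
t 31.80 fix x,y mm [-39.37 115.65] z 16.35 F fix [-0.46 -0.19] Fz 1.05 yaw err deg 0.05 tilt [-0.0006 -0.    ] grip 0.00
t 31.90 fix x,y mm [-38.16 115.66] z 16.52 F fix [-0.07  0.17] Fz -0.45 yaw err deg 0.05 tilt [-0.0003 -0.0001] grip -0.00
t 32.00 fix x,y mm [-37.47 115.65] z 16.61 F fix [-0.13 -0.19] Fz -0.38 yaw err deg 0.04 tilt [-0.0001 -0.    ] grip -0.00
t 32.10 fix x,y mm [-36.96 115.63] z 16.63 F fix [0.48 0.02] Fz 0.10 yaw err deg 0.04 tilt [-0.0001 -0.    ] grip -0.00
```

```bash
python3 -m inch '[[0,0.05,0,0,0,0,-1]]'>/dev/null; python3 st.py; python3 -m inch '[[0,0.05,0,0,0,0,-1]]'>/dev/null; python3 st.py
```

```text
t 32.20 fix x,y mm [-36.46 115.64] z 16.63 F fix [ 0.22 -0.11] Fz -0.05 yaw err deg 0.04 tilt [-0.0001 -0.    ] grip 0.00
t 32.30 fix x,y mm [-35.95 115.64] z 16.61 F fix [-0.49 -1.27] Fz -0.74 yaw err deg 0.04 tilt [-0.0001 -0.    ] grip -0.00
```

```bash
python3 -m inch '[[0,0.04,0,0,0,0,-1]]'>/dev/null; python3 st.py; python3 -m inch '[[0,0.04,0,0,0,0,-1]]'>/dev/null; python3 st.py; python3 -m inch '[[0,0.04,0,0,0,0,-1]]'>/dev/null; python3 st.py
```

```text
t 32.40 fix x,y mm [-35.55 115.6 ] z 16.61 F fix [ 0.46 -0.2 ] Fz -0.06 yaw err deg 0.04 tilt [-0.0001 -0.0001] grip -0.00
t 32.50 fix x,y mm [-35.15 115.64] z 16.60 F fix [ 0.64 -0.12] Fz -0.22 yaw err deg 0.04 tilt [-0. -0.] grip 0.00
t 32.60 fix x,y mm [-34.72 115.62] z 16.64 F fix [0.45 0.15] Fz 0.93 yaw err deg 0.04 tilt [-0. -0.] grip -0.00
```

```bash
python3 -m inch '[[0,0.04,0,0,0,0,-1]]'>/dev/null; python3 st.py; python3 -m inch '[[0,0.03,0,0,0,0,-1]]'>/dev/null; python3 st.py
```

```text
t 32.70 fix x,y mm [-34.67 115.64] z 16.57 F fix [-2.32 -0.64] Fz 2.65 yaw err deg 0.04 tilt [-0.0008  0.    ] grip 0.01
t 32.80 fix x,y mm [-34.66 115.63] z 16.53 F fix [-4.95 -0.11] Fz 5.13 yaw err deg 0.04 tilt [-0.0013  0.    ] grip 0.00
```

```bash
python3 -m inch '[[0,-0.5,0,0,0,0,-1],[0,-2.5,0,0,0,0,-1],[0,-3.0,0,0,0,0,-1],[0,0,-3,0,0,0,-1],[0,0,-4,0,0,0,-1],[0,0,-3,0,0,0,-1],[-3,0,0,0,0,0,-1],[-4.5,0,0,0,0,0,-1]]'>/dev/null; python3 -m inch '[[-4.5,0,0,0,0,0,-1],[-4.5,0,0,0,0,0,-1],[-4.5,0,0,0,0,0,-1],[-4.5,0,0,0,0,0,-1],[-3.0,0,0,0,0,0,-1],[0,0,0,0,0,0,-1],[0,0,0,0,0,0,-1]]'>/dev/null; python3 st.py
```

```text
t 34.30 fix x,y mm [ -94.01 -169.78] z 116.57 F fix [0.41 0.29] Fz -0.19 yaw err deg -0.07 tilt [0.0003 0.0001] grip 0.00
```

```bash
python3 -m inch '[[0,0,2.5,0,0,0,-1],[0,0,2.5,0,0,0,-1],[0,0,2.5,0,0,0,-1],[0,0,1.5,0,0,0,-1],[0,0,1,0,0,0,-1],[0,0,0,0,0,0,-1],[0,1.5,0,0,0,0,-1],[0,1.5,0,0,0,0,-1]]'>/dev/null; python3 st.py; python3 -m inch '[[0,1,0,0,0,0,-1],[0,0.6,0,0,0,0,-1],[0,0.4,0,0,0,0,-1],[0,0.1,0,0,0,0,-1]]'>/dev/null; python3 st.py
```

```text
t 35.10 fix x,y mm [ -62.78 -169.16] z 17.75 F fix [-0.31 -0.49] Fz 0.78 yaw err deg 0.04 tilt [0.0016 0.0003] grip -0.00
t 35.50 fix x,y mm [ -42.72 -169.44] z 16.79 F fix [-0.22  0.6 ] Fz 0.39 yaw err deg 0.03 tilt [ 0.0001 -0.0001] grip -0.00
```

```bash
python3 -m inch '[[0,0.2,0,0,0,0,-1],[0,0.2,0,0,0,0,-1],[0,0.07,0,0,0,0,-1]]'>/dev/null; python3 st.py; python3 -m inch '[[0,0.05,0,0,0,0,-1]]'>/dev/null; python3 st.py; python3 -m inch '[[0,0.05,0,0,0,0,-1]]'>/dev/null; python3 st.py
```

```text
t 35.80 fix x,y mm [ -38.15 -169.34] z 16.65 F fix [-0.36 -0.44] Fz -0.06 yaw err deg 0.04 tilt [-0.  0.] grip -0.00
t 35.90 fix x,y mm [ -37.74 -169.35] z 16.61 F fix [-0.71 -0.84] Fz 0.26 yaw err deg 0.03 tilt [-0.0001  0.    ] grip -0.00
t 36.00 fix x,y mm [ -37.22 -169.38] z 16.63 F fix [0.89 0.25] Fz 0.19 yaw err deg 0.03 tilt [-0.0001  0.    ] grip -0.00
```

```bash
python3 -m inch '[[0,0.05,0,0,0,0,-1]]'>/dev/null; python3 st.py; python3 -m inch '[[0,0.05,0,0,0,0,-1]]'>/dev/null; python3 st.py
```

```text
t 36.10 fix x,y mm [ -36.7  -169.37] z 16.62 F fix [ 0.16 -0.67] Fz 0.79 yaw err deg 0.03 tilt [-0.  0.] grip 0.00
t 36.20 fix x,y mm [ -36.16 -169.39] z 16.64 F fix [0.8  0.37] Fz 0.89 yaw err deg 0.03 tilt [-0. -0.] grip -0.00
```

```bash
python3 -m inch '[[0,0.04,0,0,0,0,-1]]'>/dev/null; python3 st.py; python3 -m inch '[[0,0.04,0,0,0,0,-1]]'>/dev/null; python3 st.py
```

```text
t 36.30 fix x,y mm [ -35.77 -169.41] z 16.61 F fix [ 0.15 -0.  ] Fz -0.28 yaw err deg 0.04 tilt [-0.0001 -0.0001] grip -0.00
t 36.40 fix x,y mm [ -35.52 -169.39] z 16.61 F fix [-1.5 -0.2] Fz 1.72 yaw err deg 0.04 tilt [-0.0004  0.    ] grip 0.00
```

```bash
python3 -m inch '[[0,0.04,0,0,0,0,-1]]'>/dev/null; python3 st.py
```

```text
t 36.50 fix x,y mm [ -35.49 -169.38] z 16.53 F fix [-3.13  1.11] Fz 3.30 yaw err deg 0.03 tilt [-0.0011  0.0003] grip 0.00
```

Contact came exactly where the rail press had put it (-35.5), so both ends are flush. I'll retreat, check once more and hand in.

```bash
python3 -m inch '[[0,-0.5,0,0,0,0,-1],[0,-2.5,0,0,0,0,-1],[0,-3.0,0,0,0,0,-1],[0,0,-3,0,0,0,-1],[0,0,-4,0,0,0,-1],[0,0,-4,0,0,0,-1],[-4,0,0,0,0,0,-1],[-4,0,0,0,0,0,-1]]'>/dev/null; python3 -m inch '[[-4.5,0,-1,0,0,0,-1],[-4.5,0,-1,0,0,0,-1],[-4.5,0,0,0,0,0,-1],[-4,0,0,0,0,0,-1],[0,0,0,0,0,0,-1],[0,0,0,0,0,0,-1]]'>/dev/null; python3 st.py;python3 - <<'E'
from station import capture
import cv2
for n,(r0,r1,c0,c1,f) in {"top":(140,240,172,357,4.3),"scene":(150,310,135,355,3.6)}.items():
    im=capture(n)[r0:r1,c0:c1,::-1]; cv2.imwrite(f"pics/{n}11.png",cv2.resize(im,None,fx=f,fy=f,interpolation=cv2.INTER_CUBIC))
E
```

```text
t 37.90 fix x,y mm [ -95.73 -425.56] z 146.32 F fix [0.25 0.71] Fz -0.30 yaw err deg -0.11 tilt [-0.0007 -0.0003] grip -0.00
```

View pics/scene11.png

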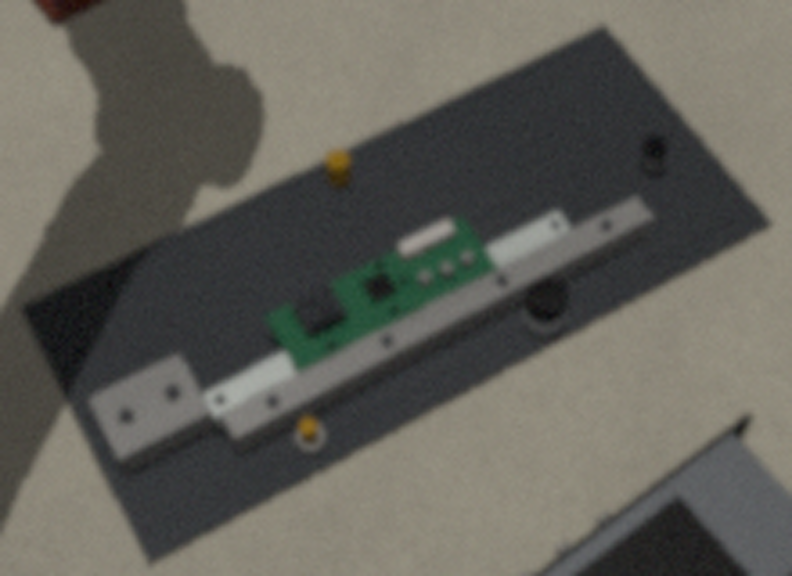

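View pics/top11.png

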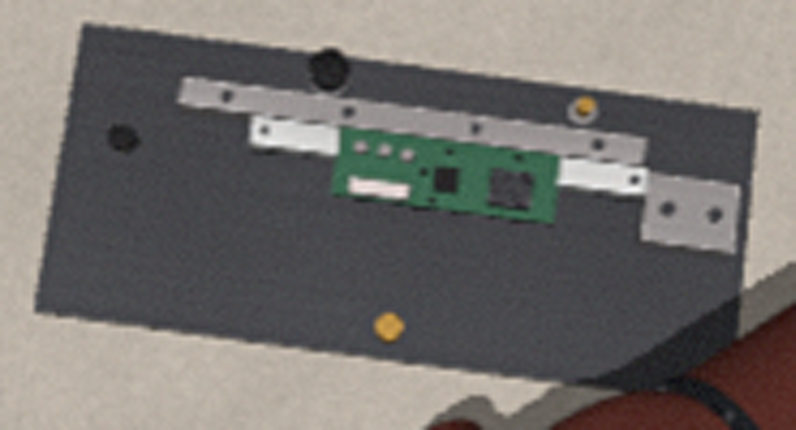

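The bar is along the rail with its end at the block (top view ~(645,183)). The spacer, jar and adapter are where they started, and the arm is clear.

```bash
python3 -c "
from station import robot
print(robot.hand_in())"
```

```text
the job is handed in; nothing more can be done
None
```

The bar now lies flush against the rail with its right end against the stop block. I handed the job in at about 38 s of the 72 s allowed; it reports no verdict.

- **What I did:** I pushed the bar's two bare ends back in turn with the closed fingers, then pressed each end onto the rail. I then slid the bar about 43 mm along the rail by its left end until it met the block. The fingers worked only on the bare ends, not on the board.
- **Forces:** The highest wrist readings were about 12 N along the push on the rail and 11 N at the block. I estimate the actual press at 5–6 N on each after taking off sliding friction. The wrist cannot measure the press directly.
- **Last checks:** After the slide I touched both ends again lightly. They met the finger at -34.7 mm (left) and -35.5 mm (right), the same positions as when pressed on the rail, so both ends are flush. The final pictures show no gap at the block. The spacer, jar, adapter and post looked unmoved. I did not check the mug and driver again, but nothing came near them.
- **What disagreed:**
  - One overhead picture hinted at a gap of about 1 mm at the left end, which the touch check did not confirm.
  - The rail face came out about 1 mm farther back by touch than by camera.
  - While pressing on the rail I also saw an upward force of up to 10 N at the finger. I lowered it by easing the tool up slightly.

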